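# Set up a steel corner joint against fence and stop for tack welding

### The arm

A 7-joint arm with a two-finger parallel gripper is mounted at the origin on the work surface. World frame = base frame: x ahead of the robot, y to its left, z up, the work surface at z = 0. Lengths are in m, angles in rad, forces in N, time in s.
With the tool pointing down it reaches from about 0.4 to 0.85 m from the base axis. Payload 4.5 kg.
Tool frame: the origin (TCP) lies on the centre line of the jaws, within the pads' length; the fingertips stand 14 mm ahead of it and the grasp point (between the pads) lies 5 mm behind it; y points along the fingers, z is the direction in which the jaws open and shut, and the axes are right-handed (so a half turn about y gives the same grasp; the last joint's range is limited). The gripper opens to 88 mm and grips with 3 to 60 N. Pads are 18 mm wide; open, the fingers measure 123 mm over their backs; the gripper's body (75 mm by 187 mm) begins 45 mm behind the grasp point.
Start: joints at [-1.251, 0.689, -0.195, 1.565, 0.157, 0.902, -0.215], TCP at [0.176, 0.6, 0.253] pointing down, gripper open.
Joint ranges: [-3.01, 3.01], [-0.46, 2.08], [-1.47, 1.51], [0.13, 2.56], [-1, 4.14], [0.04, 2.09], [-2.66, 2.66]. Speed limits (rad/s): [2.57, 2.57, 3.14, 3.14, 3.14, 3.14, 3.14].

### API

Orientations are given as a unit quaternion [x, y, z, w].
In Python, from plant import get_state, imaging, job gives the robot as it stands.
- The arm moves only by the tool send_rows, never from a script. Its argument "motion" is a list that holds one entry, the list of rows, each a list of 7 numbers: the turn, a rotation vector about the tool's x, y, z scaled (see below), then the shift along the tool's x, y, z scaled (see below), then the gripper's target within -1 to 1 (shut at 1, half-way at 0, fully open at -1). In form: [[[rx, ry, rz, tx, ty, tz, gripper], ...]]. A call has exactly 5 rows; each row shifts and turns the commanded pose from where the row before left it, along the tool's axes as they then stand; what a row does not reach is not made up. The controller multiplies each number of a shift by 0.02 m and each number of a turn by 0.08 rad. A row lasts 1/12 s, in which the tool goes at most 41.7 mm and 7.16 degrees, less where a joint would pass 70% of its speed; a pose out of reach is approached as far as the arm can. A call with a number of a shift or a turn outside -1 to 1 is refused whole. A call with a gripper value outside its range is refused whole. The fingers move at their own pace and stop on an object; "force" is the grip in N (left out, the last holds). Time passes only in rows, so rows that do not move let the fingers close, or fill a call up. It gives the time, the measured TCP pose, the force and the opening at its end, in the units of the state.
- get_state(): the state, without advancing time (a new reading comes with each control period).
- imaging.snapshot(name): name is "scene" or "side" or "wrist"; returns a dict with "img" (480x640x3 uint8, red, green, blue), "camera_matrix" (3x3 intrinsics, pixels), "R" (3x3) and "t" (3): a world point X has camera coordinates R X + t; the wrist camera has in their place "hand_eye" (4x4, takes a point from camera to tool coordinates, whose origin is the TCP and whose axes are the tool frame's). Camera axes: x right, y down, z forward; pixel columns grow to the right and rows downward; lengths in m; the calibration is good to about 2 mm. A picture is of the moment at which its call begins: read the wrist's pose just before it. There is no depth.
- job.finish_job(): hands the job in, once; it reports no verdict.
The state is a dict: "clock": time; "q": joint angles; "qd": joint speeds; "joint_torque": joint torques, N m; "tool_pos": TCP position; "eef_rot": TCP orientation; "contact_force": force on the tool from outside, world axes, zero at the start; "moment": the same for the moment, N m; "opening": opening from 0.0 (shut) to 1.0 (fully open).
Only numpy, scipy, OpenCV 4.12 (cv2) and the standard library are available. Lean on these libraries where they do the work, as an engineer would, in place of code of your own. Each camera call takes 0.05 s, during which the arm holds its last target.

### The job

Lay out the corner joint ready for tacking, only by pushing the two loose flat bars along the fixture plate with the fingertips; pick neither of them up. The long bar goes flat against the fence with its left end up to the end stop, and the short bar lies flat along the end stop with its far end butted squarely against the side of the long bar. Leave everything else on the plate and the bench where it is.

Things in the scene. Friction and masses are not known exactly. Their poses are not given: they have to be found in the camera images.
- plate: Fixed dark steel fixture plate on the bench, 350 (x) x 600 (y) x 12 mm, with a grid of 16 mm holes, origin at the centre of its underside; its top is 12 mm above the bench. x points away from the robot's side, y to the left.
- fence (a point): Point on the fence's working face at the plate's top. The fence is a fixed steel angle along the plate's far side, 25 mm high, running 280 mm to each side of this point. x points into the fence at right angles to its face (the plane x = 0), y along the face to the left, z up. Its bolted foot lies behind it (+x).
- stop_face (a point): Point on the end stop's working face at the plate's top, midway along it. The stop is a fixed steel angle, 190 mm long, 25 mm high, square to the fence on the left part of the plate, from the fence towards the robot. Axes as for the fence: the face is the plane y = 0 and looks right (-y), from x = -95 to 95 mm; its foot lies on the +y side. Its place along the fence differs each time.
- long_bar: Long loose solid steel flat bar, origin at the centre of its underside: 150 mm along its y axis, 40 mm wide along its x axis, 20 mm high, about 0.94 kg, square ends. Starts flat on the plate at the right, clear of the fence, up to 0.35 rad askew. It slides with dry friction: pushing takes about 4 to 7 N.
- short_bar: Short loose solid steel flat bar, origin at the centre of its underside: 90 mm along its x axis, 40 mm wide along its y axis, 20 mm high, about 0.57 kg, square ends. Starts flat on the plate between the long bar and the stop, nearer the robot than the strip along the fence, up to 0.35 rad askew. Pushing takes about 2.5 to 5 N.
- stub_mid (a point): Centre (half-way up) of a stub of round steel pipe standing on the plate near its robot-side edge: 42 mm across, 55 mm high. To be left alone.
- foot_plate: Square steel foot plate with four holes, 75 x 75 x 8 mm, lying on the plate at the right near the robot-side edge; origin at the centre of its underside. To be left alone.
- bolt: Hexagon bolt standing on its head on the plate, left of the end stop: head 24 mm across, 52 mm high; origin at the centre of its underside. To be left alone.
- hammer: Wooden-handled hammer, roughly 270 mm long, lying on the bench at the right of the plate; origin under the tool, about midway along it. To be left alone.
- clamp: Steel bar clamp with wooden handle, 280 mm long and 24 mm high, lying on the bench at the left of the plate; origin under the middle of its bar. To be left alone.
- spray_can: Plain metal spray can standing on the bench at the left, 64 mm across, 170 mm high; origin at the centre of its underside. To be left alone.
Not all that is in view belongs to the job. What is shaped like the short_bar but turquoise or yellow is not meant.

How it is judged:
At the end, for the whole second after the job is handed in: Both bars flat and at rest on the plate: long bar within 2.5 mm of the fence, its left end within 3 mm of the stop; short bar within 2.5 mm of the stop, its far end within 3 mm of the long bar; both square to fence and stop within 0.025 rad (x of long_bar in the frame of fence between -0.0225 and -0.017 m and angle between the y axis of long_bar and the y axis of fence, either way round below 0.025 rad and y of long_bar in the frame of stop_face between -0.078 and -0.072 m and y of short_bar in the frame of stop_face between -0.0225 and -0.017 m and angle between the x axis of short_bar and the x axis of fence, either way round below 0.025 rad and x of short_bar in the frame of long_bar between -0.068 and -0.062 m and height (world z) of each of long_bar, short_bar below 0.015 m and linear speed of each of long_bar, short_bar below 0.01 m/s); the robot touches nothing.
It fails at once if the long bar is lifted off the plate (by more than 6 mm) or tipped (height (world z) of long_bar above 0.018 m or angle between long_bar's own z axis and vertical above 0.12 rad).
It fails at once if the short bar is lifted off the plate (by more than 6 mm) or tipped (height (world z) of short_bar above 0.018 m or angle between short_bar's own z axis and vertical above 0.12 rad).
It fails at once if another thing on the plate or bench is moved by more than 12 mm (distance of any of stub_mid, foot_plate, bolt, hammer, clamp, spray_can from where it was at the start of the episode above 0.012 m).
It also fails if it takes over 72 s, if anything falls off the work surface, if the arm or the gripper's body presses on something with over 40 N, if the wrist force passes 120 N, or if a joint passes its speed limit or range.

## Working session

There is one attempt and no reset: what is moved stays moved. The work goes in short steps, Python scripts to look and compute and a tool call to move; the robot and the scene stay as the last step left them, time stands still between calls to the robot, and variables do not carry over. Pictures are saved under pics/ and viewed, and the job is handed in when it is done.

Besides the shell and the picture viewer there is one more tool, called after "Call:" as a command line: name --argument value ..., lists and objects as JSON in quotes. send_rows: Moves the arm, as the interface text tells. Its arguments: {"type":"object","properties":{"motion":{"type":"array"},"force":{"type":"number"}},"required":["motion"]}

```bash
ls; mkdir -p pics; python3 - <<'E'
from plant import get_state, imaging, job
import cv2,numpy as np
s=get_state()
for k,v in s.items(): print(k,np.round(v,4))
for n in ["scene","side","wrist"]:
    d=imaging.snapshot(n); cv2.imwrite(f"pics/{n}0.png",d["img"][:,:,::-1])
    np.save(f"{n}0.npy",d,allow_pickle=True)
    print(n,d["camera_matrix"].tolist(),{k:np.round(d[k],4).tolist() for k in d if k in("R","t","hand_eye")})
E
```

```text
pics
clock 0.0
q [-1.2512  0.69   -0.1945  1.5663  0.1573  0.9025 -0.2151]
qd [-0.0014  0.0001  0.      0.0002 -0.0002 -0.0009 -0.0008]
joint_torque [-7.00000e-04 -5.27572e+01 -1.26680e+00 -1.53432e+01 -5.25000e-02
  6.50000e-03  2.00000e-04]
tool_pos [0.1761 0.5991 0.2519]
eef_rot [ 0.7005 -0.1007  0.1006 -0.6993]
contact_force [-0.5344  0.2595  0.2313]
moment [ 0.0313  0.0196 -0.0151]
opening 0.9998
scene [[520.830653963805, 0.0, 317.6896675507964], [0.0, 520.830653963805, 242.12703684661514], [0.0, 0.0, 1.0]] {'R': [[-0.7023, 0.7115, 0.0208], [0.461, 0.4769, -0.7483], [-0.5424, -0.516, -0.663]], 't': [0.2675, -0.1603, 1.5659]}
side [[624.8561370045761, 0.0, 320.2556696310228], [0.0, 624.8561370045761, 246.56827637636175], [0.0, 0.0, 1.0]] {'R': [[0.8787, -0.4773, -0.0078], [-0.2471, -0.4407, -0.863], [0.4085, 0.7602, -0.5052]], 't': [-0.3678, 0.1691, 1.8399]}
wrist [[390.916051559098, 0.0, 316.6912517368387], [0.0, 390.916051559098, 238.5593640821675], [0.0, 0.0, 1.0]] {'hand_eye': [[0.0001, 0.9551, 0.2962, -0.0767], [-0.0014, -0.2962, 0.9551, -0.1319], [1.0, -0.0005, 0.0013, -0.0009], [0.0, 0.0, 0.0, 1.0]]}
```

View pics/scene0.png

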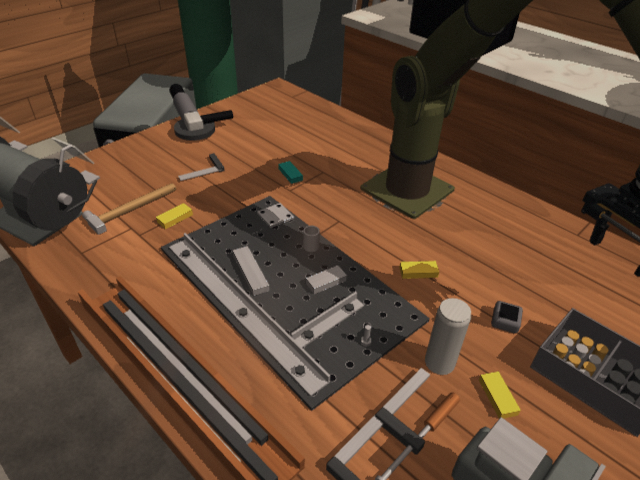

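View pics/side0.png

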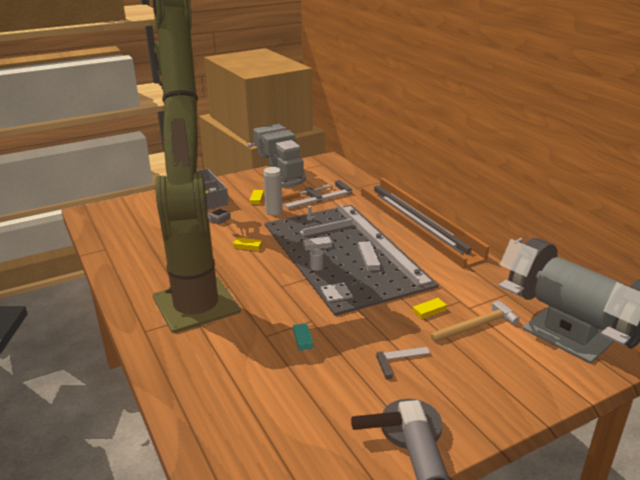

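View pics/wrist0.png

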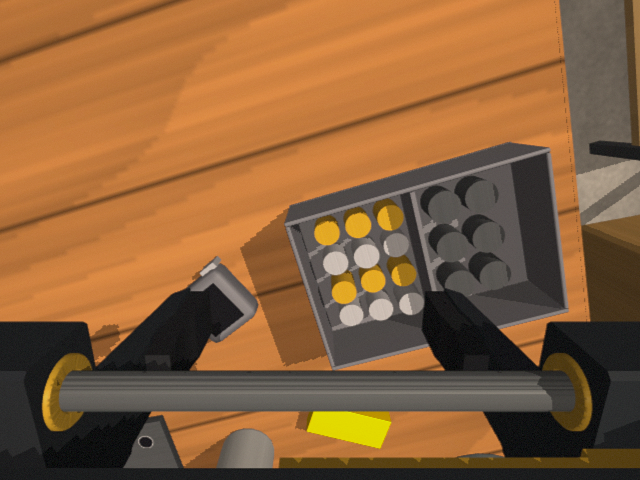

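The scene view shows the long bar near (251,270), short bar near (325,280), the fence running (185,250) to (315,380), the stop about (295,335) to (360,300), stub (312,238), foot plate (276,213) and bolt (367,333). The side view agrees, and the wrist sees only a parts box. First I'll get coarse positions.

```bash
cat > h.py <<'E'
import numpy as np,cv2
from scipy.spatial.transform import Rotation as Rn
def cast(d,uv,z,pose=None):
    K=d["camera_matrix"]
    uv=np.atleast_2d(np.array(uv,float)); r=np.c_[(uv[:,0]-K[0][2])/K[0][0],(uv[:,1]-K[1][2])/K[1][1],np.ones(len(uv))]
    if "hand_eye" in d:
        H=np.array(d["hand_eye"]); p,q=pose; Rw=Rn.from_quat(q).as_matrix()
        c=Rw@H[:3,3]+p; D=r@(Rw@H[:3,:3]).T
    else:
        R=np.array(d["R"]); c=-R.T@np.array(d["t"]); D=r@R
    return c+D*((z-c[2])/D[:,2])[:,None]
def crop(img,x0,y0,x1,y1,f,name):
    cv2.imwrite(name,cv2.resize(img[y0:y1,x0:x1,::-1],None,fx=f,fy=f,interpolation=cv2.INTER_CUBIC))
def state_str(s):
    R=Rn.from_quat(s["eef_rot"]).as_matrix()
    return f'{s["clock"]:.2f} p {np.round(s["tool_pos"],4)} F {np.round(s["contact_force"],1)} op {s["opening"]:.2f}\n tool axes in world (cols x,y,z):\n{np.round(R,4)}'
E
python3 - <<'E'
from h import *
from plant import get_state
d=np.load("scene0.npy",allow_pickle=True).item()
crop(d["img"],150,180,450,420,2.6,"pics/sc_crop.png")
s=get_state();print(state_str(s))
for n,uv,z in [("long c",(251,270),.032),("short c",(325,280),.032),("stub top",(312,230),.067),("fp",(276,213),.02),("bolt",(367,345),.012),("fence L end",(320,392),.037),("fence R",(187,238),.037),("stopnear",(358,295),.037),("stopfar",(293,332),.037),("can",(447,360),0)]: print(n,cast(d,uv,z)[0].round(3))
E
```

```text
0.15 p [0.1761 0.5992 0.2521] F [-0.8 -0.3  0.3] op 1.00
 tool axes in world (cols x,y,z):
[[ 9.595e-01 -3.000e-04  2.819e-01]
 [-2.819e-01 -1.300e-03  9.595e-01]
 [ 1.000e-04 -1.000e+00 -1.400e-03]]
long c [ 0.577 -0.032  0.032]
short c [0.474 0.115 0.032]
stub top [ 0.397 -0.006  0.067]
fp [ 0.377 -0.165  0.02 ]
bolt [0.534 0.299 0.012]
fence L end [0.699 0.32  0.037]
fence R [ 0.622 -0.229  0.037]
stopnear [0.458 0.204 0.037]
stopfar [0.637 0.178 0.037]
can [0.435 0.439 0.   ]
```

View pics/sc_crop.png

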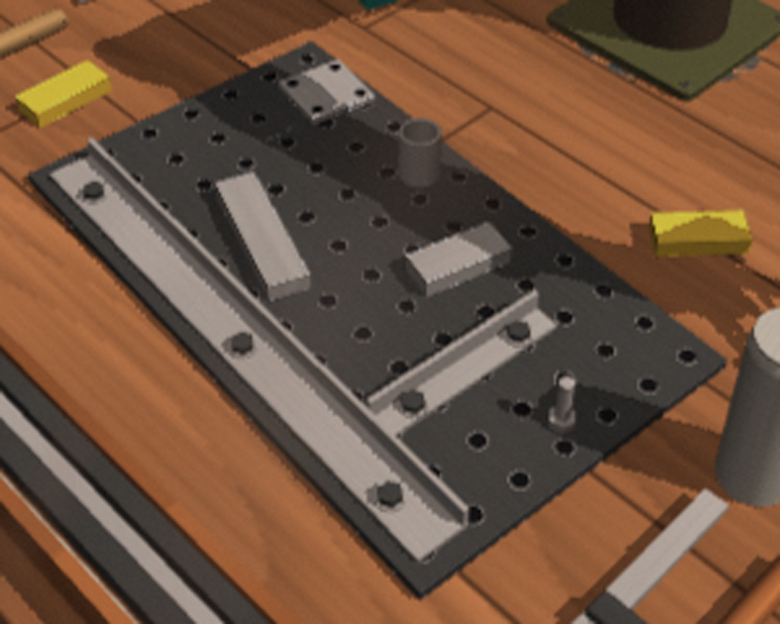

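Coarse positions found. Now I'll take the wrist camera over the plate.

Call:
send_rows --motion '[[[0, 0, 0, 0.97, -0.5, -0.86, -1], [0, 0, 0, 0.97, -0.5, -0.86, -1], [0, 0, 0, 0.97, -0.5, -0.86, -1], [0, 0, 0, 0.97, -0.5, -0.86, -1], [0, 0, 0, 0.97, -0.5, -0.86, -1]]]'

```text
clock: 0.57
tool_pos: [0.2455, 0.4885, 0.3029]
eef_rot: [0.7, -0.101, 0.101, -0.7]
contact_force: [1.0, 0.2, 0.0]
opening: 0.997
```

Call:
send_rows --motion '[[[0, 0, 0, 0.97, -0.5, -0.86, -1], [0, 0, 0, 0.97, -0.5, -0.86, -1], [0, 0, 0, 0.97, -0.5, -0.86, -1], [0, 0, 0, 0.97, -0.5, -0.86, -1], [0, 0, 0, 0.97, -0.5, -0.86, -1]]]'

```text
clock: 0.98
tool_pos: [0.3142, 0.3786, 0.353]
eef_rot: [0.7, -0.101, 0.101, -0.7]
contact_force: [0.3, 0.4, 0.5]
opening: 0.999
```

Call:
send_rows --motion '[[[0, 0, 0, 0.97, 0, -0.86, -1], [0, 0, 0, 0.97, 0, -0.86, -1], [0, 0, 0, 0.97, 0, -0.86, -1], [0, 0, 0, 0.97, 0, -0.86, -1], [0, 0, 0, 0.97, 0, -0.86, -1]]]'

```text
clock: 1.4
tool_pos: [0.383, 0.2688, 0.3526]
eef_rot: [0.7, -0.101, 0.101, -0.7]
contact_force: [-0.0, -0.1, 0.6]
opening: 1.001
```

Call:
send_rows --motion '[[[0, 0, 0, 0.97, 0, -0.86, -1], [0, 0, 0, 0.97, 0, -0.86, -1], [0, 0, 0, 0.97, 0, -0.86, -1], [0, 0, 0, 0.97, 0, -0.86, -1], [0, 0, 0, 0.97, 0, -0.86, -1]]]'

```text
clock: 1.82
tool_pos: [0.4518, 0.159, 0.3526]
eef_rot: [0.7, -0.101, 0.101, -0.7]
contact_force: [0.6, 0.8, 0.3]
opening: 1.002
```

Call:
send_rows --motion '[[[0, 0, 0, 0.97, 0, -0.86, -1], [0, 0, 0, 0.97, 0, -0.86, -1], [0, 0, 0, 0.97, 0, -0.86, -1], [0, 0, 0, 0.97, 0, -0.86, -1], [0, 0, 0, 0.97, 0, -0.86, -1]]]'

```text
clock: 2.23
tool_pos: [0.5206, 0.0491, 0.3525]
eef_rot: [0.7, -0.101, 0.1, -0.7]
contact_force: [0.2, 0.6, 0.9]
opening: 1.001
```

```bash
cat > snap.py <<'E'
import sys
from h import *
from plant import get_state, imaging
s=get_state(); d=imaging.snapshot("wrist"); d=dict(d); d["pose"]=(np.array(s["tool_pos"]),np.array(s["eef_rot"]))
np.save(sys.argv[1]+".npy",d,allow_pickle=True); cv2.imwrite("pics/"+sys.argv[1]+".png",d["img"][:,:,::-1]); print(state_str(s))
E
python3 snap.py w1
```

```text
2.23 p [0.5206 0.0491 0.3525] F [0.2 0.6 0.9] op 1.00
 tool axes in world (cols x,y,z):
[[ 9.594e-01 -6.000e-04  2.819e-01]
 [-2.819e-01 -0.000e+00  9.594e-01]
 [-5.000e-04 -1.000e+00 -2.000e-04]]
```

View pics/w1.png

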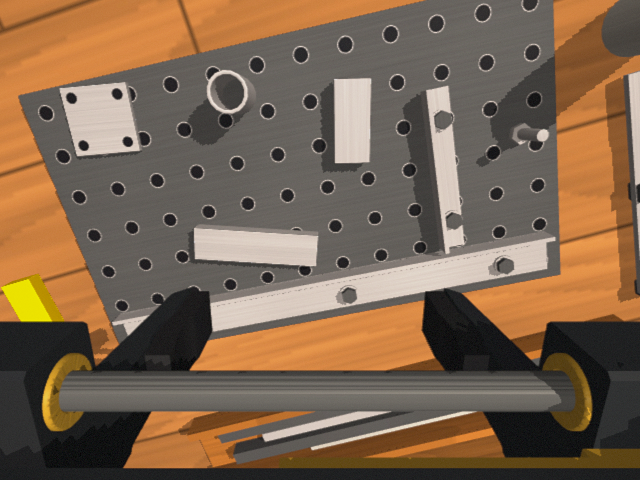

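The view shows the whole plate: long bar at (194–318, 228–266), short bar at (335–371, 79–162), stop face along (428,90)–(445,250), and fence from (115,322) to (553,238). I'll measure the bar contours next and zoom in on the fence and stop edges.

```bash
cat > meas.py <<'E'
from h import *
def bars(d,zc=0.032,roi=None,thr=140):
    g=cv2.cvtColor(d["img"],cv2.COLOR_RGB2HSV); m=((g[:,:,2]>thr)&(g[:,:,1]<45)).astype(np.uint8)*255
    m=cv2.morphologyEx(m,cv2.MORPH_OPEN,np.ones((3,3)))
    out=[]
    for c in cv2.findContours(m,cv2.RETR_EXTERNAL,cv2.CHAIN_APPROX_NONE)[0]:
        if cv2.contourArea(c)<700: continue
        P=cast(d,c[:,0,:],zc,d.get("pose"))[:,:2]
        r=cv2.minAreaRect((P*1000).astype(np.float32)); b=cv2.boxPoints(r)
        L=b[1]-b[0],b[2]-b[1]; l=max(L,key=np.linalg.norm); a=np.degrees(np.arctan2(l[1],l[0]))%180
        out.append((cv2.boundingRect(c),np.round(r[0],1),np.round(sorted(r[1]),1),round(float(a),2)))
    return out
if __name__=="__main__":
    import sys
    d=np.load(sys.argv[1]+".npy",allow_pickle=True).item()
    for o in bars(d): print(o)
E
python3 meas.py w1; python3 - <<'E'
from h import *
d=np.load("w1.npy",allow_pickle=True).item()
crop(d["img"],400,70,560,270,4,"pics/w1a.png"); crop(d["img"],100,200,340,350,3.3,"pics/w1b.png")
E
```

```text
((263, 411, 121, 30), array([847.2, -39.4]), array([ 14.3, 176.4]), 89.92)
((210, 237, 346, 95), array([662.1,  86.8]), array([ 41.3, 441.4]), 85.39)
((194, 227, 124, 39), array([569.5, -43.2]), array([ 42.2, 150. ]), 69.86)
((426, 86, 39, 168), array([549.6, 196.3]), array([ 24.7, 192.5]), 175.42)
((60, 82, 80, 74), array([ 381.6, -159.9]), array([72.5, 73.4]), 78.55)
((334, 78, 38, 85), array([462., 107.]), array([40.2, 89.5]), 164.86)
((628, 71, 12, 114), array([560.4, 406.3]), array([ 11.5, 124.7]), 177.33)
((207, 70, 41, 44), array([393.8, -15.5]), array([43.5, 44. ]), 160.6)
```

View pics/w1a.png

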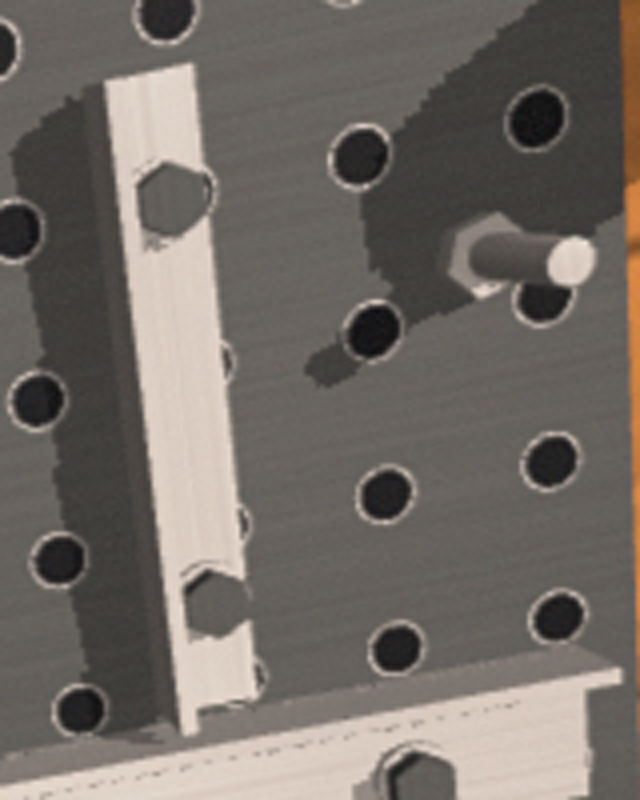

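View pics/w1b.png

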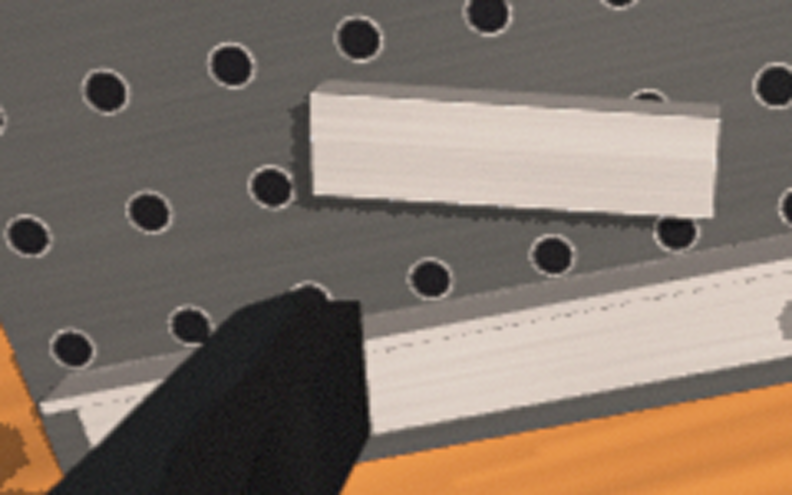

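```bash
python3 - <<'E'
from h import *
d=np.load("w1.npy",allow_pickle=True).item(); p=d["pose"]
A=cast(d,[(115.2,322.5),(555,237.5),(340,277.5)],.037,p); print("fence top",A.round(4))
B=cast(d,[(122.7,312),(400,257.5),(542.5,232)],.012,p); print("fence bot",B.round(4))
C=cast(d,[(426.3,90.8),(445,253)],.037,p); print("stop top",C.round(4))
D=cast(d,[(421.5,93),(439.5,253)],.012,p); print("stop bot?",D.round(4))
for X in (A,B):
  v=X[-1]-X[0] if X is B else X[1]-X[0]; print(np.degrees(np.arctan2(v[1],v[0])))
v=C[0]-C[1]; print(np.degrees(np.arctan2(v[1],v[0])), np.linalg.norm(v))
# subpixel line fits: bright threshold boundary of fence along columns / stop along rows
g=cv2.cvtColor(d["img"],cv2.COLOR_RGB2GRAY).astype(float)
pts=[]
for u in range(230,420,4):
    v0=322.5+(u-115.2)*(237.5-322.5)/(555-115.2)
    col=g[int(v0)-6:int(v0)+7,u]; gr=np.diff(col); k=gr.argmax(); pts.append((u,int(v0)-6+k+.5))
F=cast(d,pts,.037,p)[:,:2]; l=cv2.fitLine((F*1e3).astype(np.float32),cv2.DIST_HUBER,0,.01,.01).ravel(); print("fence line",l,np.degrees(np.arctan2(l[1],l[0])))
pts=[]
for v in range(95,250,4):
    u0=426.3+(v-90.8)*(445-426.3)/(253-90.8)
    row=g[v,int(u0)-6:int(u0)+7]; k=np.diff(row).argmax(); pts.append((int(u0)-6+k+.5,v))
F=cast(d,pts,.037,p)[:,:2]; l=cv2.fitLine((F*1e3).astype(np.float32),cv2.DIST_HUBER,0,.01,.01).ravel(); print("stop line",l,np.degrees(np.arctan2(l[1],l[0])))
E
```

```text
fence top [[ 0.615  -0.2484  0.037 ]
 [ 0.6592  0.3057  0.037 ]
 [ 0.6364  0.0448  0.037 ]]
fence bot [[ 0.6128 -0.2497  0.012 ]
 [ 0.642   0.1247  0.012 ]
 [ 0.6593  0.3045  0.012 ]]
stop top [[0.4538 0.191  0.037 ]
 [0.6414 0.1754 0.037 ]]
stop bot? [[0.455  0.1921 0.012 ]
 [0.6503 0.1746 0.012 ]]
85.44058340535224
85.20209768907223
175.26123447385743 0.188203041731381
fence line [8.0077365e-02 9.9678868e-01 6.3553436e+02 3.1544113e+01] 85.40698
stop line [ 9.9684745e-01 -7.9341978e-02  5.3713501e+02  1.8371388e+02] -4.5507436
```

Fixture axes found: fence yaw −4.56°, fence face at X=0.631, stop face at Y=0.226. Turning the tool to the fence and going down behind the long bar.

Call:
send_rows --motion '[[[0, -0.52, 0, 0, 1, 0, -1], [0, -0.52, 0, 0, 1, 0, -1], [0, -0.52, 0, 0, 1, 0, -1], [0, -0.52, 0, 0, 1, 0, -1], [0, -0.5, 0, 0, 1, 0, -1]]]'

```text
clock: 2.7
tool_pos: [0.52, 0.0505, 0.2517]
eef_rot: [-0.706, 0.027, -0.027, 0.707]
contact_force: [0.2, 0.4, -0.0]
opening: 1.004
```

Call:
send_rows --motion '[[[0, 0, 0, 0, 1, -0.9, -1], [0, 0, 0, 0, 1, -0.9, -1], [0, 0, 0, 0, 1, -0.9, -1], [0, 0, 0, 0, 1, -0.9, -1], [0, 0, 0, 0, 1, -0.9, -1]]]'

```text
clock: 3.12
tool_pos: [0.5129, -0.0399, 0.1517]
eef_rot: [-0.706, 0.028, -0.028, 0.707]
contact_force: [0.3, -0.3, 0.5]
opening: 1.006
```

```bash
cat > st.py <<'E'
from h import *
from plant import get_state
s=get_state(); t=np.radians(-4.56); E=np.array([[np.cos(t),np.sin(t)],[-np.sin(t),np.cos(t)]])
print(state_str(s)); print("XY fixture",(E@np.array(s["tool_pos"])[:2]).round(4),"F fix",(E@np.array(s["contact_force"])[:2]).round(1),"q",np.round(s["q"],2))
Rz=Rn.from_quat(s["eef_rot"]).as_matrix()[:,2]; print("tool z yaw err deg vs fence",np.degrees(np.arctan2(Rz[1],Rz[0]))-85.44)
E
python3 st.py
```

```text
3.12 p [ 0.5129 -0.0399  0.1517] F [ 0.3 -0.3  0.5] op 1.01
 tool axes in world (cols x,y,z):
[[ 9.969e-01 -0.000e+00  7.900e-02]
 [-7.900e-02  3.000e-04  9.969e-01]
 [-1.000e-04 -1.000e+00  3.000e-04]]
XY fixture [0.5145 0.001 ] F fix [ 0.3 -0.2] q [ 0.09  0.71 -0.16  1.99  0.23  0.46  1.25]
tool z yaw err deg vs fence 0.03159823339491652
```

Call:
send_rows --motion '[[[0, 0, 0, -0.3, 1, 0, -1], [0, 0, 0, 0, 1, 0, -1], [0, 0, 0, 0, 1, 0, -1], [0, 0, 0, 0, 1, 0, -1], [0, 0, 0, 0, 1, 0, -1]]]'

```text
clock: 3.53
tool_pos: [0.5072, -0.0387, 0.0517]
eef_rot: [-0.706, 0.028, -0.028, 0.707]
contact_force: [0.4, -0.1, 0.5]
opening: 1.003
```

Call:
send_rows --motion '[[[0, 0, 0, 0, 0.5, 0, -1], [0, 0, 0, 0, 0.5, 0, -1], [0, 0, 0, 0.2, 0, 0, -1], [0, 0, 0, 0.3, 0, 0, -1], [0, 0, 0, 0.4, 0, 0, -1]]]'

```text
clock: 3.95
tool_pos: [0.5256, -0.0404, 0.0334]
eef_rot: [0.707, -0.028, 0.028, -0.706]
contact_force: [-3.3, -0.4, -0.0]
opening: 0.999
```

```bash
python3 st.py
```

```text
3.95 p [ 0.5256 -0.0404  0.0334] F [-3.3 -0.4 -0. ] op 1.00
 tool axes in world (cols x,y,z):
[[ 9.968e-01 -0.000e+00  7.950e-02]
 [-7.950e-02 -1.000e-04  9.968e-01]
 [-0.000e+00 -1.000e+00 -2.000e-04]]
XY fixture [0.5271 0.0016] F fix [-3.3 -0.6] q [ 0.04  0.93 -0.08  1.99  0.28  0.23  1.2 ]
tool z yaw err deg vs fence -0.001523297967494841
```

Contact at about 3 N. Pushing the long bar to the fence.

Call:
send_rows --motion '[[[0, 0, 0, 0.25, 0, 0, -1], [0, 0, 0, 0.25, 0, 0, -1], [0, 0, 0, 0.25, 0, 0, -1], [0, 0, 0, 0.25, 0, 0, -1], [0, 0, 0, 0.25, 0, 0, -1]]]'

```text
clock: 4.37
tool_pos: [0.5477, -0.0443, 0.0331]
eef_rot: [0.707, -0.031, 0.027, -0.706]
contact_force: [-5.3, -2.7, 4.2]
opening: 1.001
```

Call:
send_rows --motion '[[[0, 0, 0, 0.25, 0, 0, -1], [0, 0, 0, 0.25, 0, 0, -1], [0, 0, 0, 0.25, 0, 0, -1], [0, 0, 0, 0.15, 0, 0, -1], [0, 0, 0, 0.15, 0, 0, -1]]]'

```text
clock: 4.78
tool_pos: [0.5652, -0.0447, 0.0329]
eef_rot: [0.707, -0.032, 0.024, -0.706]
contact_force: [-12.1, -0.5, 9.1]
opening: 0.997
```

```bash
python3 st.py; python3 snap.py w2; python3 meas.py w2
```

```text
4.78 p [ 0.5652 -0.0447  0.0329] F [-12.1  -0.5   9.1] op 1.00
 tool axes in world (cols x,y,z):
[[ 0.9968 -0.012   0.0791]
 [-0.0792 -0.0016  0.9969]
 [-0.0119 -0.9999 -0.0026]]
XY fixture [5.67e-01 4.00e-04] F fix [-12.   -1.5] q [ 0.06  0.95 -0.11  1.86  0.27  0.35  1.23]
tool z yaw err deg vs fence 0.02094354615068994
4.78 p [ 0.5652 -0.0447  0.0329] F [-12.1  -0.5   9.1] op 1.00
 tool axes in world (cols x,y,z):
[[ 0.9968 -0.012   0.0791]
 [-0.0792 -0.0016  0.9969]
 [-0.0119 -0.9999 -0.0026]]
((154, 411, 349, 46), array([615.5, -43.4]), array([ 23.1, 146.4]), 85.51)
((192, 350, 252, 21), array([579.4, -46.3]), array([ 8.8, 99.5]), 85.22)
((299, 177, 46, 46), array([515.9, -39.9]), array([15.7, 15.8]), 175.46)
((435, 35, 52, 55), array([475.7,   7. ]), array([15.6, 16.1]), 85.45)
((297, 35, 51, 55), array([472.2, -36.4]), array([15.6, 15.8]), 85.45)
((158, 35, 51, 55), array([468.8, -80.1]), array([15.7, 15.8]), 170.92)
```

View pics/w2.png

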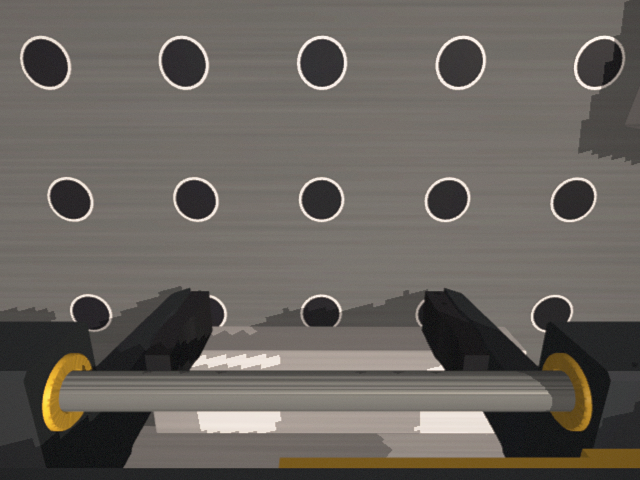

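The bar's near edge (row 327, columns 225–415) lies flush against both fingers, with about 15 mm left to the fence. I'll keep pushing.

Call:
send_rows --motion '[[[0, 0, 0, 0.1, -0.05, 0, -1], [0, 0, 0, 0.1, 0, 0, -1], [0, 0, 0, 0.1, 0, 0, -1], [0, 0, 0, 0.1, 0, 0, -1], [0, 0, 0, 0.1, 0, 0, -1]]]'

```text
clock: 5.25
tool_pos: [0.5793, -0.0446, 0.0335]
eef_rot: [0.707, -0.03, 0.027, -0.706]
contact_force: [-10.8, 0.3, 5.0]
opening: 1.002
```

```bash
python3 st.py
```

```text
5.25 p [ 0.5793 -0.0446  0.0335] F [-10.8   0.3   5. ] op 1.00
 tool axes in world (cols x,y,z):
[[ 9.968e-01 -4.200e-03  7.940e-02]
 [-7.940e-02  0.000e+00  9.968e-01]
 [-4.100e-03 -1.000e+00 -3.000e-04]]
XY fixture [0.581  0.0016] F fix [-10.8  -0.6] q [ 0.07  0.96 -0.12  1.83  0.27  0.38  1.23]
tool z yaw err deg vs fence 0.004516660747796664
```

Call:
send_rows --motion '[[[0, 0, 0, 0.1, 0, 0, -1], [0, 0, 0, 0.1, 0, 0, -1], [0, 0, 0, 0.05, 0, 0, -1], [0, 0, 0, 0, 0, 0, -1], [0, 0, 0, 0, 0, 0, -1]]]'

```text
clock: 5.67
tool_pos: [0.5794, -0.0446, 0.0335]
eef_rot: [0.707, -0.033, 0.023, -0.706]
contact_force: [-15.2, 2.0, 9.4]
opening: 0.998
```

```bash
python3 st.py
```

```text
5.67 p [ 0.5794 -0.0446  0.0335] F [-15.2   2.    9.4] op 1.00
 tool axes in world (cols x,y,z):
[[ 9.968e-01 -1.340e-02  7.910e-02]
 [-7.910e-02 -3.000e-04  9.969e-01]
 [-1.340e-02 -9.999e-01 -1.400e-03]]
XY fixture [0.5812 0.0016] F fix [-15.3   0.8] q [ 0.07  0.96 -0.12  1.82  0.27  0.39  1.24]
tool z yaw err deg vs fence 0.022098589058757057
```

Seated: further command raised only the force (15 N), not X. Backing off to check.

Call:
send_rows --motion '[[[0, 0, 0, -0.6, 0, 0, -1], [0, 0, 0, -0.6, -0.5, 0, -1], [0, 0, 0, -1, -1, 0, 1], [0, 0, 0, -1, -1, -1, 1], [0, 0, 0, -0.5, -1, -1, 1]]]'

```text
clock: 6.08
tool_pos: [0.5097, -0.0776, 0.105]
eef_rot: [-0.706, 0.025, -0.028, 0.707]
contact_force: [0.4, -0.6, 0.0]
opening: 0.798
```

Call:
send_rows --motion '[[[0, 0, 0, 0, -1, -1, 1], [0, 0, 0, 0, -1, -1, 1], [0, 0, 0, 0, -1, -1, 1], [0, 0, 0, 0, -1, -1, 1], [0, 0, 0, 0, -1, 0, 1]]]'

```text
clock: 6.5
tool_pos: [0.5046, -0.1647, 0.206]
eef_rot: [0.708, -0.028, 0.033, -0.705]
contact_force: [0.2, 0.0, 0.1]
opening: 0.421
```

```bash
python3 st.py; python3 snap.py w3; python3 meas.py w3
```

```text
6.50 p [ 0.5046 -0.1647  0.206 ] F [0.2 0.  0.1] op 0.42
 tool axes in world (cols x,y,z):
[[ 0.9963  0.0063  0.0862]
 [-0.0862 -0.0042  0.9963]
 [ 0.0066 -1.     -0.0037]]
XY fixture [ 0.5161 -0.1241] F fix [0.2 0. ] q [ 0.38  0.64 -0.25  1.9   0.25  0.63  1.46]
tool z yaw err deg vs fence -0.38399550649393177
6.50 p [ 0.5046 -0.1647  0.206 ] F [0.2 0.  0.1] op 0.42
 tool axes in world (cols x,y,z):
[[ 0.9963  0.0063  0.0862]
 [-0.0862 -0.0042  0.9963]
 [ 0.0066 -1.     -0.0037]]
((566, 328, 74, 43), array([651.2,  80. ]), array([44. , 68.8]), 87.75)
((262, 327, 110, 44), array([ 627.6, -176.7]), array([ 44.6, 100. ]), 85.15)
((399, 290, 161, 50), array([602.8, -31.3]), array([ 48., 141.]), 89.05)
((518, 6, 67, 74), array([394.1,   9.8]), array([46. , 46.5]), 48.0)
((247, 0, 111, 108), array([ 382.4, -166.4]), array([70.3, 72.9]), 78.51)
```

View pics/w3.png

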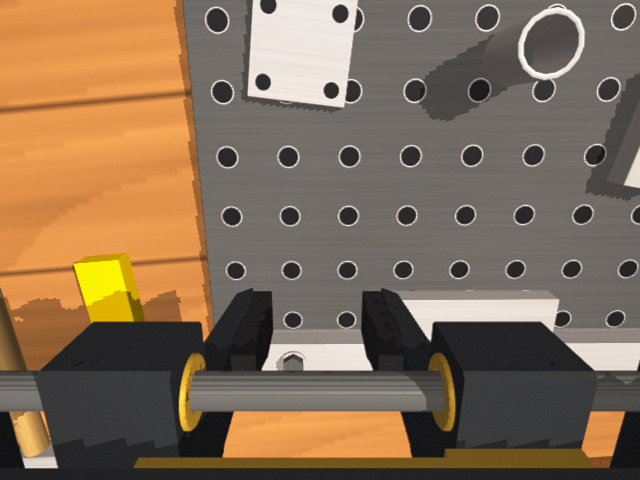

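```bash
python3 - <<'E'
from h import *
t=np.radians(-4.56); E=np.array([[np.cos(t),np.sin(t)],[-np.sin(t),np.cos(t)]])
d=np.load("w3.npy",allow_pickle=True).item()
g=cv2.cvtColor(d["img"],cv2.COLOR_RGB2GRAY).astype(float)
pts=[(u,290+np.diff(g[290:312,u]).argmax()+.5) for u in range(420,550,10)]
print(pts[::4]); print((cast(d,pts+[(558,299)],.032,d["pose"])[:,:2]@E.T).round(4)[::3])
print((cast(d,[(557,305)],.032,d["pose"])[:,:2]@E.T).round(4))
E
```

```text
[(420, np.float64(299.5)), (460, np.float64(299.5)), (500, np.float64(299.5)), (540, np.float64(298.5))]
[[ 0.591  -0.0367]
 [ 0.5912 -0.0108]
 [ 0.5913  0.015 ]
 [ 0.5915  0.0408]
 [ 0.5907  0.0665]]
[[0.597  0.0822]]
```

Long bar is flush: near edge at X≈0.591 all along, left end Y≈0.081, right end ≈−0.069. Going down behind its right end with the fingers shut.

Call:
send_rows --motion '[[[0, 0, 0, 0.94, 0.5, 0, 1], [0, 0, 0, 0.94, 0.5, 0, 1], [0, 0, 0, 0.94, 0.5, 0, 1], [0, 0, 0, 0.94, 1, 0, 1], [0, 0, 0, 0.94, 1, 0, 1]]]'

```text
clock: 6.97
tool_pos: [0.6006, -0.1664, 0.1345]
eef_rot: [0.707, -0.025, 0.031, -0.706]
contact_force: [-0.9, -0.4, 0.3]
opening: 0.01
```

```bash
python3 st.py
```

```text
6.97 p [ 0.6006 -0.1664  0.1345] F [-0.9 -0.4  0.3] op 0.01
 tool axes in world (cols x,y,z):
[[ 9.968e-01  7.800e-03  7.910e-02]
 [-7.900e-02 -7.000e-04  9.969e-01]
 [ 7.800e-03 -1.000e+00 -1.000e-04]]
XY fixture [ 0.6119 -0.1181] F fix [-0.8 -0.5] q [ 0.32  0.84 -0.22  1.67  0.27  0.65  1.44]
tool z yaw err deg vs fence 0.025896026804446137
```

Call:
send_rows --motion '[[[0, 0, 0, -0.1, 1, 0, 1], [0, 0, 0, 0, 1, 0, 1], [0, 0, 0, 0, 1, 0, 1], [0, 0, 0, 0, 1, 0, 1], [0, 0, 0, 0, 0.9, 0, 1]]]'

```text
clock: 7.38
tool_pos: [0.5971, -0.1659, 0.0351]
eef_rot: [-0.706, 0.026, -0.03, 0.707]
contact_force: [-0.7, -0.4, -1.0]
opening: 0.005
```

Call:
send_rows --motion '[[[0, 0, 0, 0, 0.1, 0.3, 1], [0, 0, 0, 0, 0, 0.3, 1], [0, 0, 0, 0, 0, 0.3, 1], [0, 0, 0, 0, 0, 0.3, 1], [0, 0, 0, 0, 0, 0.3, 1]]]'

```text
clock: 7.8
tool_pos: [0.5981, -0.1352, 0.0351]
eef_rot: [-0.706, 0.027, -0.029, 0.707]
contact_force: [-0.0, 0.6, 0.1]
opening: 0.005
```

```bash
python3 st.py
```

```text
7.80 p [ 0.5981 -0.1352  0.0351] F [-0.   0.6  0.1] op 0.01
 tool axes in world (cols x,y,z):
[[ 9.969e-01  3.100e-03  7.860e-02]
 [-7.860e-02  2.000e-04  9.969e-01]
 [ 3.000e-03 -1.000e+00  4.000e-04]]
XY fixture [ 0.607  -0.0872] F fix [-0.1  0.6] q [ 0.24  0.98 -0.16  1.73  0.31  0.45  1.36]
tool z yaw err deg vs fence 0.05109952482783342
```

Call:
send_rows --motion '[[[0, 0, 0, 0, 0.05, 0.3, 1], [0, 0, 0, 0, 0, 0.3, 1], [0, 0, 0, 0, 0, 0.3, 1], [0, 0, 0, 0, 0, 0.3, 1], [0, 0, 0, 0, 0, 0.3, 1]]]'

```text
clock: 8.22
tool_pos: [0.599, -0.1117, 0.0338]
eef_rot: [0.709, -0.029, 0.03, -0.704]
contact_force: [-2.0, -8.9, 4.3]
opening: -0.001
```

Call:
send_rows --motion '[[[0, 0, 0, 0, 0, 0.3, 1], [0, 0, 0, 0, 0, 0.3, 1], [0, 0, 0, 0, 0, 0.3, 1], [0, 0, 0, 0, 0, 0.3, 1], [0, 0, 0, 0, 0, 0.3, 1]]]'

```text
clock: 8.63
tool_pos: [0.6014, -0.082, 0.0338]
eef_rot: [0.709, -0.029, 0.03, -0.704]
contact_force: [-1.2, -9.7, 5.6]
opening: 0.005
```

```bash
python3 st.py
```

```text
8.63 p [ 0.6014 -0.082   0.0338] F [-1.2 -9.7  5.6] op 0.01
 tool axes in world (cols x,y,z):
[[ 9.965e-01  1.000e-04  8.340e-02]
 [-8.340e-02 -7.500e-03  9.965e-01]
 [ 8.000e-04 -1.000e+00 -7.500e-03]]
XY fixture [ 0.606  -0.0339] F fix [-0.4 -9.8] q [ 0.13  0.98 -0.13  1.75  0.28  0.43  1.28]
tool z yaw err deg vs fence -0.2224028811573504
```

Call:
send_rows --motion '[[[0, 0, 0, 0, 0, 0.3, 1], [0, 0, 0, 0, 0, 0.3, 1], [0, 0, 0, 0, 0, 0.3, 1], [0, 0, 0, 0, 0, 0.3, 1], [0, 0, 0, 0, 0, 0.3, 1]]]'

```text
clock: 9.05
tool_pos: [0.6037, -0.0522, 0.0338]
eef_rot: [0.709, -0.029, 0.03, -0.704]
contact_force: [-1.5, -9.8, 5.7]
opening: 0.003
```

Call:
send_rows --motion '[[[0, 0, 0, 0, 0, 0.3, 1], [0, 0, 0, 0, 0, 0.3, 1], [0, 0, 0, 0, 0, 0.3, 1], [0, 0, 0, 0, 0, 0.3, 1], [0, 0, 0, 0, 0, 0.3, 1]]]'

```text
clock: 9.47
tool_pos: [0.6061, -0.0226, 0.0338]
eef_rot: [0.709, -0.03, 0.03, -0.704]
contact_force: [-1.6, -10.7, 5.6]
opening: 0.005
```

Call:
send_rows --motion '[[[0, 0, 0, 0, 0, 0.2, 1], [0, 0, 0, 0, 0, 0.2, 1], [0, 0, 0, 0, 0, 0.2, 1], [0, 0, 0, 0, 0, 0.2, 1], [0, 0, 0, 0, 0, 0.2, 1]]]'

```text
clock: 9.88
tool_pos: [0.6077, -0.0029, 0.0338]
eef_rot: [0.709, -0.03, 0.03, -0.704]
contact_force: [-0.7, -10.3, 6.5]
opening: 0.003
```

```bash
python3 st.py; python3 snap.py w4
```

```text
9.88 p [ 0.6077 -0.0029  0.0338] F [ -0.7 -10.3   6.5] op 0.00
 tool axes in world (cols x,y,z):
[[ 9.965e-01 -4.000e-04  8.370e-02]
 [-8.370e-02 -8.200e-03  9.965e-01]
 [ 3.000e-04 -1.000e+00 -8.200e-03]]
XY fixture [0.606  0.0454] F fix [  0.1 -10.4] q [-0.01  0.98 -0.11  1.75  0.25  0.43  1.19]
tool z yaw err deg vs fence -0.2419136324619302
9.88 p [ 0.6077 -0.0029  0.0338] F [ -0.7 -10.3   6.5] op 0.00
 tool axes in world (cols x,y,z):
[[ 9.965e-01 -4.000e-04  8.370e-02]
 [-8.370e-02 -8.200e-03  9.965e-01]
 [ 3.000e-04 -1.000e+00 -8.200e-03]]
```

View pics/w4.png

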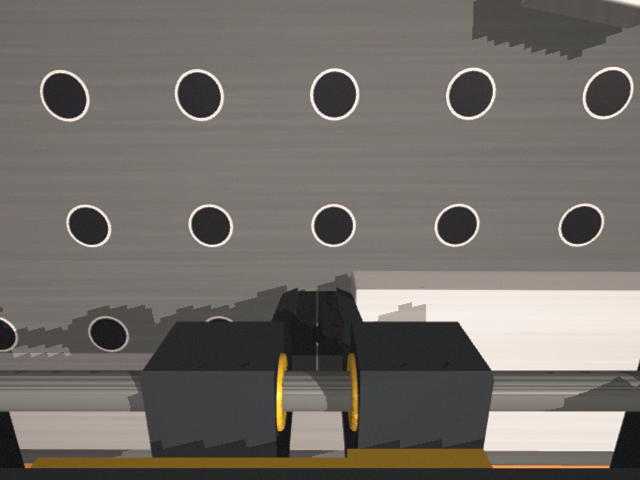

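The finger sits on the right end and the bar's near edge (row ~290) is still parallel to the tool. About 13 mm to go.

Call:
send_rows --motion '[[[0, 0, 0, 0, 0, 0.12, 1], [0, 0, 0, 0, 0, 0.12, 1], [0, 0, 0, 0, 0, 0.12, 1], [0, 0, 0, 0, 0, 0.12, 1], [0, 0, 0, 0, 0, 0.12, 1]]]'

```text
clock: 10.35
tool_pos: [0.6086, 0.0088, 0.0338]
eef_rot: [0.709, -0.03, 0.03, -0.704]
contact_force: [-1.8, -10.2, 6.5]
opening: 0.007
```

Call:
send_rows --motion '[[[0, 0, 0, 0, 0, 0.05, 1], [0, 0, 0, 0, 0, 0.05, 1], [0, 0, 0, 0, 0, 0.05, 1], [0, 0, 0, 0, 0, 0.05, 1], [0, 0, 0, 0, 0, 0.05, 1]]]'

```text
clock: 10.77
tool_pos: [0.609, 0.0137, 0.0338]
eef_rot: [0.71, -0.03, 0.03, -0.703]
contact_force: [-1.6, -14.3, 7.0]
opening: 0.003
```

```bash
python3 st.py
```

```text
10.77 p [0.609  0.0137 0.0338] F [ -1.6 -14.3   7. ] op 0.00
 tool axes in world (cols x,y,z):
[[ 9.965e-01 -6.000e-04  8.370e-02]
 [-8.370e-02 -8.600e-03  9.965e-01]
 [ 1.000e-04 -1.000e+00 -8.600e-03]]
XY fixture [0.606  0.0621] F fix [ -0.4 -14.4] q [-0.04  0.98 -0.11  1.74  0.24  0.44  1.17]
tool z yaw err deg vs fence -0.24321847427826526
```

Call:
send_rows --motion '[[[0, 0, 0, 0, 0, 0.05, 1], [0, 0, 0, 0, 0, 0.05, 1], [0, 0, 0, 0, 0, 0.05, 1], [0, 0, 0, 0, 0, 0.05, 1], [0, 0, 0, 0, 0, 0, 1]]]'

```text
clock: 11.18
tool_pos: [0.609, 0.0138, 0.0339]
eef_rot: [0.711, -0.031, 0.03, -0.702]
contact_force: [-1.5, -16.6, 7.2]
opening: 0.007
```

```bash
python3 st.py
```

```text
11.18 p [0.609  0.0138 0.0339] F [ -1.5 -16.6   7.2] op 0.01
 tool axes in world (cols x,y,z):
[[ 9.963e-01 -1.800e-03  8.620e-02]
 [-8.620e-02 -1.340e-02  9.962e-01]
 [-6.000e-04 -9.999e-01 -1.360e-02]]
XY fixture [0.606  0.0622] F fix [ -0.2 -16.7] q [-0.05  0.98 -0.11  1.74  0.24  0.44  1.16]
tool z yaw err deg vs fence -0.3839429839597699
```

Seated at the stop: Y no longer moves and the force is 17 N. Now backing off, going up, and turning a quarter for the short bar.

Call:
send_rows --motion '[[[0, 0, 0, 0, 0, -0.6, 1], [0, 0, 0, 0, -1, -0.2, 1], [0, 0, 0, 0, -1, 0, 1], [0, 0, 0, -1, -1, 0, 1], [0, 0, 0, -1, -1, 0, 0]]]'

```text
clock: 11.6
tool_pos: [0.5688, 0.012, 0.1137]
eef_rot: [-0.706, 0.027, -0.029, 0.707]
contact_force: [-0.3, 0.1, 0.1]
opening: 0.061
```

Call:
send_rows --motion '[[[0, 0, 0, -1, -1, 0.4, 0], [0, 0, 0, -1, -1, 0.4, 0], [0, 0, 0, -1, -1, 0.4, 0], [0, 0, 0, -1, -1, 0.4, 0], [0, 0, 0, -1, -1, 0.4, 0]]]'

```text
clock: 12.02
tool_pos: [0.4707, 0.0602, 0.2139]
eef_rot: [-0.706, 0.028, -0.028, 0.707]
contact_force: [0.1, 0.7, 0.3]
opening: 0.431
```

Call:
send_rows --motion '[[[0, 0.98, 0, 0, 0, 0, 0], [0, 0.98, 0, 0, 0, 0, 0], [0, 0.98, 0, 0, 0, 0, 0], [0, 0.98, 0, 0, 0, 0, 0], [0, 0.98, 0, 0, 0, 0, 0]]]'

```text
clock: 12.43
tool_pos: [0.4718, 0.0599, 0.2132]
eef_rot: [-0.687, 0.166, -0.166, 0.688]
contact_force: [1.2, 0.4, 0.2]
opening: 0.499
```

Call:
send_rows --motion '[[[0, 0.98, 0, 0, 0, 0, 0], [0, 0.98, 0, 0, 0, 0, 0], [0, 0.98, 0, 0, 0, 0, 0], [0, 0.98, 0, 0, 0, 0, 0], [0, 0.98, 0, 0, 0, 0, 0]]]'

```text
clock: 12.85
tool_pos: [0.4718, 0.0599, 0.213]
eef_rot: [-0.641, 0.297, -0.297, 0.642]
contact_force: [-0.4, 0.1, 0.0]
opening: 0.5
```

Call:
send_rows --motion '[[[0, 0.98, 0, 0, 0, 0, 0], [0, 0.98, 0, 0, 0, 0, 0], [0, 0.98, 0, 0, 0, 0, 0], [0, 0.98, 0, 0, 0, 0, 0], [0, 0.98, 0, 0, 0, 0, 0]]]'

```text
clock: 13.27
tool_pos: [0.4718, 0.06, 0.213]
eef_rot: [-0.571, 0.416, -0.416, 0.572]
contact_force: [0.1, -0.0, -0.0]
opening: 0.496
```

Call:
send_rows --motion '[[[0, 0.98, 0, 0, 0, 0, 0], [0, 0.98, 0, 0, 0, 0, 0], [0, 0.98, 0, 0, 0, 0, 0], [0, 0.98, 0, 0, 0, 0, 0], [0, 0.98, 0, 0, 0, 0, 0]]]'

```text
clock: 13.68
tool_pos: [0.4718, 0.06, 0.213]
eef_rot: [-0.479, 0.52, -0.519, 0.48]
contact_force: [0.0, -0.2, -0.2]
opening: 0.504
```

```bash
python3 st.py; python3 snap.py w5; python3 meas.py w5
```

```text
13.68 p [0.4718 0.06   0.213 ] F [ 0.  -0.2 -0.2] op 0.50
 tool axes in world (cols x,y,z):
[[-7.950e-02  7.000e-04  9.968e-01]
 [-9.968e-01  9.000e-04 -7.950e-02]
 [-1.000e-03 -1.000e+00  6.000e-04]]
XY fixture [0.4655 0.0973] F fix [ 0.  -0.2] q [-0.41  0.58  0.3   2.06 -0.32  0.54  0.04]
tool z yaw err deg vs fence -89.99787386942496
13.68 p [0.4718 0.06   0.213 ] F [ 0.  -0.2 -0.2] op 0.50
 tool axes in world (cols x,y,z):
[[-7.950e-02  7.000e-04  9.968e-01]
 [-9.968e-01  9.000e-04 -7.950e-02]
 [-1.000e-03 -1.000e+00  6.000e-04]]
((211, 411, 73, 46), array([ 384.9, -156.8]), array([55.1, 73.4]), 175.4)
((241, 122, 120, 71), array([462.3, 107.7]), array([41.4, 89.8]), 164.89)
((466, 43, 78, 197), array([620.6, 101.8]), array([ 40.3, 149. ]), 85.19)
((505, 0, 104, 322), array([660.4,  73.8]), array([ 38.2, 253.4]), 85.38)
((275, 0, 269, 41), array([549.7, 196.9]), array([ 25.5, 194. ]), 175.44)
```

View pics/w5.png

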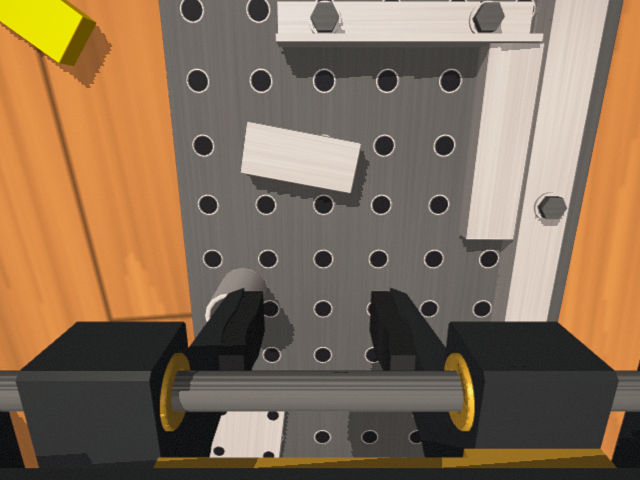

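Long bar measures X=0.6105, Y=0.1508, within 0.5 mm of target. The short bar is unmoved at (0.462,0.108), yaw error −10.5°. Going down to its right, fingers half open.

Call:
send_rows --motion '[[[0, 0, 0, 0.3, 1, -0.7, 0], [0, 0, 0, 0, 1, 0, 0], [0, 0, 0, 0, 1, 0, 0], [0, 0, 0, 0, 1, 0, 0], [0, 0, 0, 0, 1, 0, 0]]]'

```text
clock: 14.15
tool_pos: [0.4576, 0.055, 0.1122]
eef_rot: [0.481, -0.518, 0.518, -0.482]
contact_force: [0.7, -0.4, 0.5]
opening: 0.503
```

Call:
send_rows --motion '[[[0, 0, 0, 0, 1, 0, 0], [0, 0, 0, 0, 1, 0, 0], [0, 0, 0, 0, 1, 0, 0], [0, 0, 0, 0, 1, 0, 0], [0, 0, 0, -0.2, 0, 0, 0]]]'

```text
clock: 14.57
tool_pos: [0.457, 0.0584, 0.0311]
eef_rot: [-0.482, 0.521, -0.517, 0.479]
contact_force: [0.8, 1.0, 0.6]
opening: 0.504
```

```bash
python3 st.py
```

```text
14.57 p [0.457  0.0584 0.0311] F [0.8 1.  0.6] op 0.50
 tool axes in world (cols x,y,z):
[[-7.640e-02 -7.300e-03  9.971e-01]
 [-9.971e-01  4.000e-04 -7.640e-02]
 [ 1.000e-04 -1.000e+00 -7.300e-03]]
XY fixture [0.4509 0.0945] F fix [0.7 1. ] q [-0.24  0.92  0.03  2.19 -0.51  0.05  0.21]
tool z yaw err deg vs fence -89.82031358836875
```

Joint 6 is near its lower limit here (0.05 against 0.04), so I'll stay slightly higher and shift the bar outward with a diagonal push, relying on the high friction seen so far. First I'll square it up.

Call:
send_rows --motion '[[[0, 0, 0, -0.3, -0.15, 0.1, 0], [0, 0, 0, -0.3, 0, 0.1, 0], [0, 0, 0, -0.3, 0, 0, 0], [0, 0, 0, -0.3, 0, 0, 0], [0, 0, 0, -0.3, 0, 0, 0]]]'

```text
clock: 14.98
tool_pos: [0.4662, 0.0871, 0.0377]
eef_rot: [0.48, -0.518, 0.52, -0.48]
contact_force: [0.8, -7.3, 4.7]
opening: 0.503
```

```bash
python3 st.py;  python3 snap.py w6; python3 meas.py w6
```

```text
14.98 p [0.4662 0.0871 0.0377] F [ 0.8 -7.3  4.7] op 0.50
 tool axes in world (cols x,y,z):
[[-0.0777  0.002   0.997 ]
 [-0.997  -0.0025 -0.0777]
 [ 0.0023 -1.      0.0022]]
XY fixture [0.4578 0.1239] F fix [ 1.4 -7.3] q [-0.32  0.91  0.06  2.16 -0.54  0.09  0.17]
tool z yaw err deg vs fence -89.89806316867885
14.98 p [0.4662 0.0871 0.0377] F [ 0.8 -7.3  4.7] op 0.50
 tool axes in world (cols x,y,z):
[[-0.0777  0.002   0.997 ]
 [-0.997  -0.0025 -0.0777]
 [ 0.0023 -1.      0.0022]]
((170, 186, 251, 111), array([461. , 119.2]), array([42.6, 89.3]), 175.68)
((246, 0, 394, 30), array([514.1, 190.3]), array([  8.1, 124.1]), 175.56)
```

View pics/w6.png

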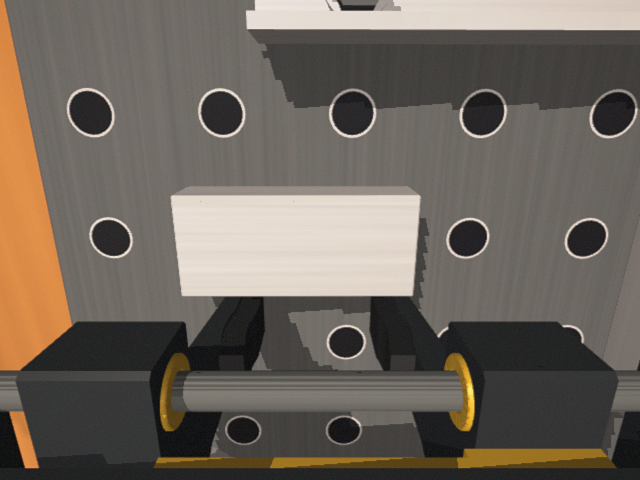

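The short bar is now flush on both fingers (columns 172–420) and square to 0.2°. Next, a diagonal push outward.

Call:
send_rows --motion '[[[0, 0, 0, -0.2, 0.1, 0.08, 0], [0, 0, 0, -0.2, 0.05, 0.1, 0], [0, 0, 0, -0.2, 0, 0.12, 0], [0, 0, 0, -0.2, 0, 0.12, 0], [0, 0, 0, -0.2, 0, 0.12, 0]]]'

```text
clock: 15.45
tool_pos: [0.4747, 0.1058, 0.0339]
eef_rot: [-0.483, 0.52, -0.518, 0.478]
contact_force: [-2.8, -5.1, 2.6]
opening: 0.501
```

```bash
python3 st.py;  python3 snap.py w7; python3 meas.py w7
```

```text
15.45 p [0.4747 0.1058 0.0339] F [-2.8 -5.1  2.6] op 0.50
 tool axes in world (cols x,y,z):
[[-0.0769 -0.0064  0.997 ]
 [-0.997  -0.0023 -0.0769]
 [ 0.0028 -1.     -0.0062]]
XY fixture [0.4648 0.1432] F fix [-2.4 -5.3] q [-0.37  0.92  0.09  2.11 -0.55  0.13  0.15]
tool z yaw err deg vs fence -89.85152604709235
15.45 p [0.4747 0.1058 0.0339] F [-2.8 -5.1  2.6] op 0.50
 tool axes in world (cols x,y,z):
[[-0.0769 -0.0064  0.997 ]
 [-0.997  -0.0023 -0.0769]
 [ 0.0028 -1.     -0.0062]]
((164, 182, 257, 120), array([468.4, 138.7]), array([44.9, 89.3]), 175.57)
((224, 0, 416, 97), array([518.6, 198.7]), array([ 27.2, 132.7]), 175.5)
```

Sticking well: the bar moved with the fingers. Continuing.

Call:
send_rows --motion '[[[0, 0, 0, -0.2, 0, 0.15, 0], [0, 0, 0, -0.2, 0, 0.15, 0], [0, 0, 0, -0.2, 0, 0.15, 0], [0, 0, 0, -0.2, 0, 0.15, 0], [0, 0, 0, -0.2, 0, 0.15, 0]]]'

```text
clock: 15.92
tool_pos: [0.4931, 0.1263, 0.0334]
eef_rot: [-0.482, 0.519, -0.518, 0.48]
contact_force: [-3.1, -2.8, 0.1]
opening: 0.503
```

Call:
send_rows --motion '[[[0, 0, 0, -0.1, 0, 0.05, 0], [0, 0, 0, -0.1, 0, 0.05, 0], [0, 0, 0, -0.1, 0, 0, 0], [0, 0, 0, -0.1, 0, 0, 0], [0, 0, 0, -0.1, 0, 0, 0]]]'

```text
clock: 16.33
tool_pos: [0.4974, 0.1357, 0.0335]
eef_rot: [0.48, -0.519, 0.519, -0.48]
contact_force: [-0.7, -4.5, 0.2]
opening: 0.5
```

```bash
python3 st.py;  python3 snap.py w8; python3 meas.py w8
```

```text
16.33 p [0.4974 0.1357 0.0335] F [-0.7 -4.5  0.2] op 0.50
 tool axes in world (cols x,y,z):
[[-7.72e-02  1.00e-04  9.97e-01]
 [-9.97e-01 -4.00e-04 -7.72e-02]
 [ 4.00e-04 -1.00e+00  2.00e-04]]
XY fixture [0.4851 0.1748] F fix [-0.4 -4.5] q [-0.44  0.94  0.13  2.03 -0.56  0.2   0.11]
tool z yaw err deg vs fence -89.86954546016719
16.33 p [0.4974 0.1357 0.0335] F [-0.7 -4.5  0.2] op 0.50
 tool axes in world (cols x,y,z):
[[-7.72e-02  1.00e-04  9.97e-01]
 [-9.97e-01 -4.00e-04 -7.72e-02]
 [ 4.00e-04 -1.00e+00  2.00e-04]]
((588, 204, 52, 166), array([608.6, 139. ]), array([19.4, 69.4]), 99.26)
((158, 181, 482, 120), array([528. , 166.3]), array([ 44.7, 166.5]), 175.56)
((182, 91, 417, 84), array([526.3, 204.5]), array([ 26.4, 134.8]), 175.33)
```

View pics/w8.png

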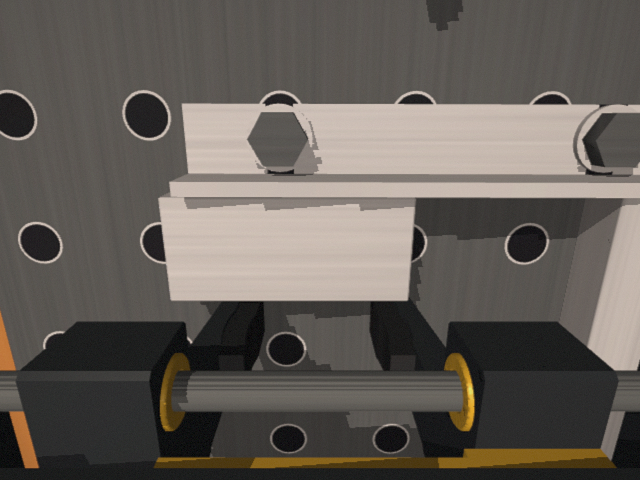

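The short bar is about 2 mm from the stop and parallel to it (rows 196 and 300). Seating it before going round to its near end.

Call:
send_rows --motion '[[[0, 0, 0, -0.1, 0, 0, 0], [0, 0, 0, -0.1, 0, 0, 0], [0, 0, 0, -0.1, 0, 0, 0], [0, 0, 0, -0.1, 0, 0, 0], [0, 0, 0, -0.05, 0, 0, 0]]]'

```text
clock: 16.8
tool_pos: [0.4973, 0.1371, 0.0335]
eef_rot: [0.482, -0.518, 0.523, -0.476]
contact_force: [-0.8, -19.4, 2.8]
opening: 0.497
```

```bash
python3 st.py; python3 - <<'E'
from h import *
t=np.radians(-4.56); E=np.array([[np.cos(t),np.sin(t)],[-np.sin(t),np.cos(t)]])
d=np.load("w8.npy",allow_pickle=True).item()
print((cast(d,[(171,300),(407,300),(160,196),(415,197)],.032,d["pose"])[:,:2]@E.T).round(4))
E
```

```text
16.80 p [0.4973 0.1371 0.0335] F [ -0.8 -19.4   2.8] op 0.50
 tool axes in world (cols x,y,z):
[[-8.250e-02 -1.100e-03  9.966e-01]
 [-9.965e-01 -9.900e-03 -8.250e-02]
 [ 1.000e-02 -9.999e-01 -2.000e-04]]
XY fixture [0.4848 0.1762] F fix [  0.8 -19.4] q [-0.45  0.94  0.15  2.03 -0.56  0.21  0.1 ]
tool z yaw err deg vs fence -90.17406878301433
[[0.4302 0.1852]
 [0.5188 0.1854]
 [0.4307 0.2247]
 [0.5188 0.2245]]
```

Seated against the stop (19 N, no further travel). Near end at X=0.430, so 71 mm to slide. Going round with the fingers shut and a slight backward tilt, to keep joint 6 off its limit.

Call:
send_rows --motion '[[[0, 0, 0, 0.6, 0, 0, 0], [0, 0, 0, 0.6, -1, 0, 0], [0, 0, 0, 0, -1, 0, 1], [0, 0, 0, 0, -1, 0, 1], [0, 0, 0, 0, -1, -0.8, 1]]]'

```text
clock: 17.22
tool_pos: [0.4837, 0.1234, 0.1146]
eef_rot: [0.479, -0.518, 0.52, -0.482]
contact_force: [0.6, 0.3, 0.4]
opening: 0.298
```

Call:
send_rows --motion '[[[-0.5, 0, 0, -0.3, 0, -0.65, 1], [-0.5, 0, 0, -0.5, 0, -0.65, 1], [-0.5, 0, 0, -0.5, 0, -0.65, 1], [-0.5, 0, 0, -0.5, 0, -0.65, 1], [0, 0, 0, -0.2, 0, -0.6, 1]]]'

```text
clock: 17.63
tool_pos: [0.4208, 0.1703, 0.1185]
eef_rot: [-0.517, 0.559, -0.474, 0.442]
contact_force: [0.6, -0.8, -0.4]
opening: 0.005
```

```bash
python3 st.py;  python3 snap.py w9
```

```text
17.63 p [0.4208 0.1703 0.1185] F [ 0.6 -0.8 -0.4] op 0.01
 tool axes in world (cols x,y,z):
[[-0.0738 -0.1584  0.9846]
 [-0.9973  0.0151 -0.0723]
 [-0.0034 -0.9873 -0.1591]]
XY fixture [0.4059 0.2032] F fix [ 0.7 -0.7] q [-0.58  0.78  0.24  2.07 -0.52  0.51  0.02]
tool z yaw err deg vs fence -89.64224932510692
17.63 p [0.4208 0.1703 0.1185] F [ 0.6 -0.8 -0.4] op 0.01
 tool axes in world (cols x,y,z):
[[-0.0738 -0.1584  0.9846]
 [-0.9973  0.0151 -0.0723]
 [-0.0034 -0.9873 -0.1591]]
```

View pics/w9.png

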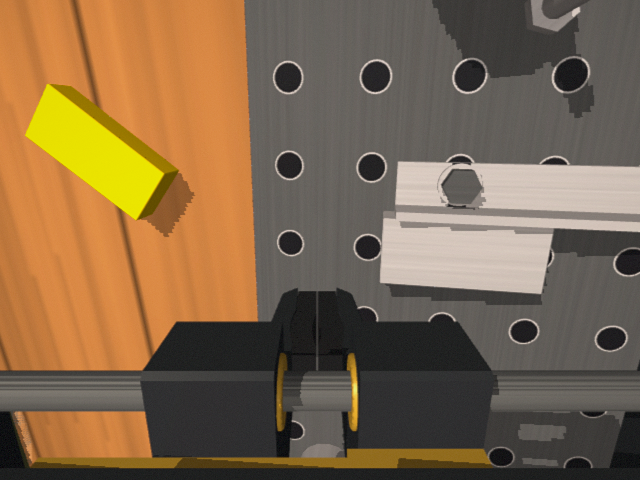

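Call:
send_rows --motion '[[[0, 0, 0, -0.1, 0.85, 0, 1], [0, 0, 0, 0, 0.85, 0, 1], [0, 0, 0, 0, 0.85, 0, 1], [0, 0, 0, 0, 0.85, 0, 1], [0, 0, 0, 0, 0.75, 0, 1]]]'

```text
clock: 18.1
tool_pos: [0.4067, 0.171, 0.0358]
eef_rot: [-0.517, 0.559, -0.475, 0.441]
contact_force: [0.6, 0.7, -0.5]
opening: 0.004
```

```bash
python3 st.py
```

```text
18.10 p [0.4067 0.171  0.0358] F [ 0.6  0.7 -0.5] op 0.00
 tool axes in world (cols x,y,z):
[[-0.0758 -0.159   0.9844]
 [-0.9971  0.0137 -0.0746]
 [-0.0016 -0.9872 -0.1596]]
XY fixture [0.3918 0.2028] F fix [0.5 0.7] q [-0.51  0.93  0.1   2.12 -0.61  0.28  0.09]
tool z yaw err deg vs fence -89.77111555312106
```

Call:
send_rows --motion '[[[0, 0, 0, -0.1, -0.05, 0.3, 1], [0, 0, 0, 0, -0.05, 0.3, 1], [0, 0, 0, 0, -0.05, 0.3, 1], [0, 0, 0, 0, -0.05, 0.3, 1], [0, 0, 0, 0, -0.05, 0.3, 1]]]'

```text
clock: 18.52
tool_pos: [0.4358, 0.1697, 0.0375]
eef_rot: [-0.518, 0.56, -0.474, 0.44]
contact_force: [-5.6, 0.5, 1.5]
opening: 0.006
```

Call:
send_rows --motion '[[[0, 0, 0, 0, -0.05, 0.3, 1], [0, 0, 0, 0, -0.05, 0.3, 1], [0, 0, 0, 0, -0.05, 0.3, 1], [0, 0, 0, 0, -0.05, 0.3, 1], [0, 0, 0, 0, -0.05, 0.3, 1]]]'

```text
clock: 18.93
tool_pos: [0.4634, 0.1674, 0.0375]
eef_rot: [-0.52, 0.56, -0.473, 0.438]
contact_force: [-6.8, 0.6, 4.2]
opening: 0.006
```

```bash
python3 st.py;  python3 snap.py w10
```

```text
18.93 p [0.4634 0.1674 0.0375] F [-6.8  0.6  4.2] op 0.01
 tool axes in world (cols x,y,z):
[[-7.550e-02 -1.682e-01  9.829e-01]
 [-9.971e-01  1.230e-02 -7.450e-02]
 [ 5.000e-04 -9.857e-01 -1.686e-01]]
XY fixture [0.4487 0.2037] F fix [-6.8  0.1] q [-0.5   0.96  0.19  1.96 -0.55  0.45  0.07]
tool z yaw err deg vs fence -89.77342780769416
18.93 p [0.4634 0.1674 0.0375] F [-6.8  0.6  4.2] op 0.01
 tool axes in world (cols x,y,z):
[[-7.550e-02 -1.682e-01  9.829e-01]
 [-9.971e-01  1.230e-02 -7.450e-02]
 [ 5.000e-04 -9.857e-01 -1.686e-01]]
```

View pics/w10.png

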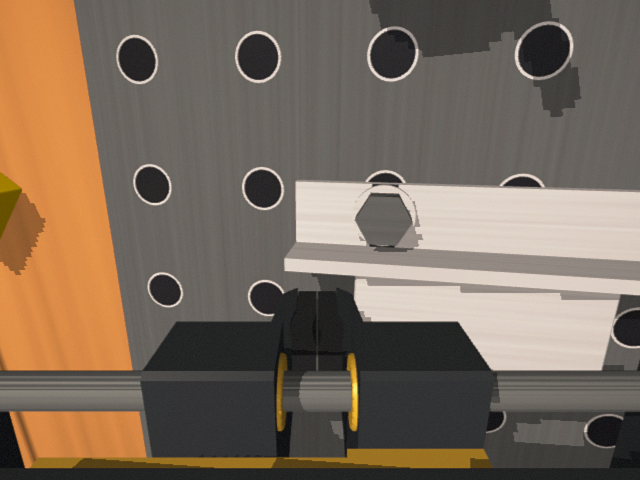

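The finger is on the near end (355, 290–370) and the bar is still along the stop. About 34 mm to go.

Call:
send_rows --motion '[[[0, 0, 0, 0, -0.03, 0.25, 1], [0, 0, 0, 0, -0.03, 0.25, 1], [0, 0, 0, 0, -0.03, 0.25, 1], [0, 0, 0, 0, -0.03, 0.25, 1], [0, 0, 0, 0, -0.03, 0.2, 1]]]'

```text
clock: 19.4
tool_pos: [0.4816, 0.166, 0.0374]
eef_rot: [-0.523, 0.563, -0.469, 0.435]
contact_force: [-16.5, 1.1, 18.8]
opening: 0.003
```

Call:
send_rows --motion '[[[0, 0, 0, 0, -0.01, 0.08, 1], [0, 0, 0, 0, -0.01, 0.08, 1], [0, 0, 0, 0, -0.01, 0.08, 1], [0, 0, 0, 0, -0.01, 0.08, 1], [0, 0, 0, 0, -0.01, 0.06, 1]]]'

```text
clock: 19.82
tool_pos: [0.488, 0.1655, 0.0374]
eef_rot: [-0.523, 0.564, -0.469, 0.435]
contact_force: [-18.5, 0.9, 21.5]
opening: 0.005
```

```bash
python3 st.py
```

```text
19.82 p [0.488  0.1655 0.0374] F [-18.5   0.9  21.5] op 0.00
 tool axes in world (cols x,y,z):
[[-7.460e-02 -1.822e-01  9.804e-01]
 [-9.972e-01  1.340e-02 -7.340e-02]
 [ 2.000e-04 -9.832e-01 -1.827e-01]]
XY fixture [0.4733 0.2038] F fix [-18.5  -0.6] q [-0.5   0.97  0.22  1.88 -0.53  0.53  0.06]
tool z yaw err deg vs fence -89.71923441781267
```

The downward load is building (21 N), because the tilted tool axis runs downhill. Relieving it a little, then looking.

Call:
send_rows --motion '[[[0, 0, 0, 0, 0, -0.2, 1], [0, 0, 0, 0, -0.1, -0.2, 1], [0, 0, 0, 0, -0.1, 0, 1], [0, 0, 0, 0, 0, 0, 1], [0, 0, 0, 0, 0, 0, 1]]]'

```text
clock: 20.23
tool_pos: [0.4912, 0.1654, 0.0413]
eef_rot: [-0.518, 0.559, -0.475, 0.44]
contact_force: [-4.1, -0.5, 5.1]
opening: 0.004
```

```bash
python3 st.py;  python3 snap.py w11; python3 meas.py w11
```

```text
20.23 p [0.4912 0.1654 0.0413] F [-4.1 -0.5  5.1] op 0.00
 tool axes in world (cols x,y,z):
[[-0.0764 -0.1611  0.984 ]
 [-0.9971  0.0124 -0.0754]
 [-0.     -0.9869 -0.1616]]
XY fixture [0.4765 0.204 ] F fix [-4.1 -0.8] q [-0.5   0.96  0.22  1.89 -0.53  0.51  0.06]
tool z yaw err deg vs fence -89.82315628779796
20.23 p [0.4912 0.1654 0.0413] F [-4.1 -0.5  5.1] op 0.00
 tool axes in world (cols x,y,z):
[[-0.0764 -0.1611  0.984 ]
 [-0.9971  0.0124 -0.0754]
 [-0.     -0.9869 -0.1616]]
((216, 171, 424, 200), array([526.6, 183.3]), array([ 76.1, 153.3]), 175.54)
```

View pics/w11.png

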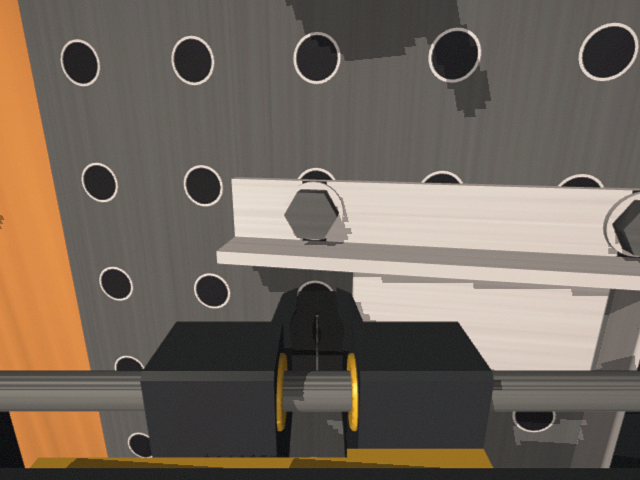

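```bash
python3 - <<'E'
from h import *
t=np.radians(-4.56); E=np.array([[np.cos(t),np.sin(t)],[-np.sin(t),np.cos(t)]])
d=np.load("w11.npy",allow_pickle=True).item()
print((cast(d,[(353,320),(608,300),(597,365)],.032,d["pose"])[:,:2]@E.T).round(4))
crop(d["img"],500,230,640,380,4,"pics/w11a.png")
E
```

```text
[[0.4895 0.203 ]
 [0.5783 0.2191]
 [0.58   0.1927]]
```

View pics/w11a.png

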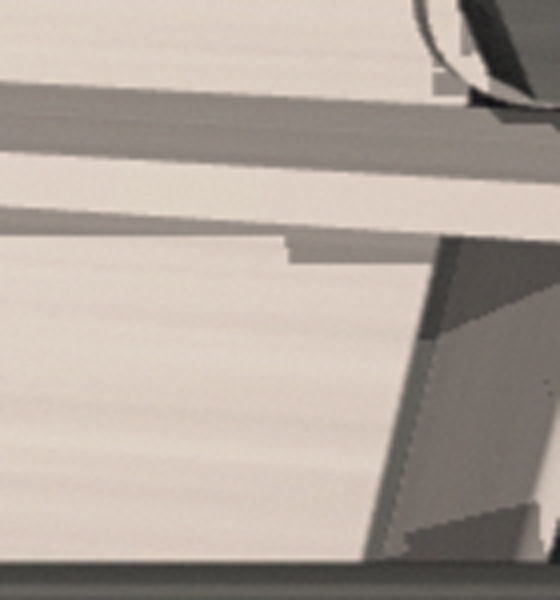

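Call:
send_rows --motion '[[[0, 0, 0, 0, 0, -0.3, 1], [0.5, 0, 0, 0, 0, -0.3, 1], [0.5, 0, 0, 0, 0, 0, 1], [0.5, 0, 0, 0, 0, 0, 1], [0.5, 0, 0, 0, 0, 0, 1]]]'

```text
clock: 20.7
tool_pos: [0.4818, 0.1661, 0.0432]
eef_rot: [0.479, -0.518, 0.52, -0.482]
contact_force: [0.3, 0.1, 0.1]
opening: 0.008
```

```bash
python3 st.py
```

```text
20.70 p [0.4818 0.1661 0.0432] F [0.3 0.1 0.1] op 0.01
 tool axes in world (cols x,y,z):
[[-7.71e-02  5.20e-03  9.97e-01]
 [-9.97e-01 -6.00e-04 -7.71e-02]
 [ 2.00e-04 -1.00e+00  5.30e-03]]
XY fixture [0.4671 0.2039] F fix [0.3 0.1] q [-0.51  0.92  0.15  2.06 -0.6   0.2   0.09]
tool z yaw err deg vs fence -89.8630440208147
```

The gap to the long bar is about 11 mm, and the tool is upright again. Lowering and pushing home.

Call:
send_rows --motion '[[[0, 0, 0, 0, 0.25, 0, 1], [0, 0, 0, 0, 0.2, 0, 1], [0, 0, 0, 0, 0, 0.2, 1], [0, 0, 0, 0, 0, 0.2, 1], [0, 0, 0, 0, 0, 0.2, 1]]]'

```text
clock: 21.12
tool_pos: [0.4911, 0.1651, 0.0334]
eef_rot: [-0.482, 0.52, -0.518, 0.479]
contact_force: [-6.5, 0.9, 1.3]
opening: 0.005
```

Call:
send_rows --motion '[[[0, 0, 0, 0, 0, 0.1, 1], [0, 0, 0, 0, 0, 0.1, 1], [0, 0, 0, 0, 0, 0.1, 1], [0, 0, 0, 0, 0, 0.05, 1], [0, 0, 0, 0, 0, 0.05, 1]]]'

```text
clock: 21.53
tool_pos: [0.4996, 0.1646, 0.0337]
eef_rot: [-0.481, 0.519, -0.518, 0.48]
contact_force: [-2.5, 0.1, -1.9]
opening: 0.006
```

```bash
python3 st.py
```

```text
21.53 p [0.4996 0.1646 0.0337] F [-2.5  0.1 -1.9] op 0.01
 tool axes in world (cols x,y,z):
[[-7.650e-02 -1.600e-03  9.971e-01]
 [-9.971e-01 -3.000e-04 -7.650e-02]
 [ 4.000e-04 -1.000e+00 -1.600e-03]]
XY fixture [0.4849 0.2038] F fix [-2.5 -0.1] q [-0.5   0.94  0.16  2.   -0.59  0.24  0.09]
tool z yaw err deg vs fence -89.82948033374979
```

Call:
send_rows --motion '[[[0, 0, 0, 0, 0, 0.05, 1], [0, 0, 0, 0, 0, 0.05, 1], [0, 0, 0, 0, 0, 0.05, 1], [0, 0, 0, 0, 0, 0.05, 1], [0, 0, 0, 0, 0, 0.05, 1]]]'

```text
clock: 21.95
tool_pos: [0.5016, 0.1645, 0.0337]
eef_rot: [-0.483, 0.52, -0.517, 0.479]
contact_force: [-9.4, 0.9, 3.7]
opening: 0.005
```

```bash
python3 st.py
```

```text
21.95 p [0.5016 0.1645 0.0337] F [-9.4  0.9  3.7] op 0.00
 tool axes in world (cols x,y,z):
[[-7.590e-02 -7.500e-03  9.971e-01]
 [-9.971e-01  2.000e-04 -7.590e-02]
 [ 4.000e-04 -1.000e+00 -7.500e-03]]
XY fixture [0.4869 0.2039] F fix [-9.4  0.2] q [-0.5   0.95  0.17  1.99 -0.58  0.26  0.09]
tool z yaw err deg vs fence -89.79065914903894
```

Call:
send_rows --motion '[[[0, 0, 0, 0, 0, 0.05, 1], [0, 0, 0, 0, 0, 0.05, 1], [0, 0, 0, 0, 0, 0.05, 1], [0, 0, 0, 0, 0, 0, 1], [0, 0, 0, 0, 0, 0, 1]]]'

```text
clock: 22.37
tool_pos: [0.5017, 0.1645, 0.0337]
eef_rot: [-0.484, 0.522, -0.515, 0.478]
contact_force: [-12.9, 1.3, 7.4]
opening: -0.0
```

```bash
python3 st.py; python3 snap.py w12; python3 - <<'E'
from h import *
d=np.load("w12.npy",allow_pickle=True).item()
crop(d["img"],320,150,640,390,2.5,"pics/w12a.png")
E
```

```text
22.37 p [0.5017 0.1645 0.0337] F [-12.9   1.3   7.4] op -0.00
 tool axes in world (cols x,y,z):
[[-7.520e-02 -1.290e-02  9.971e-01]
 [-9.972e-01  6.000e-04 -7.520e-02]
 [ 4.000e-04 -9.999e-01 -1.290e-02]]
XY fixture [0.487  0.2039] F fix [-12.9   0.3] q [-0.5   0.95  0.17  1.99 -0.58  0.27  0.09]
tool z yaw err deg vs fence -89.75148207939885
22.37 p [0.5017 0.1645 0.0337] F [-12.9   1.3   7.4] op -0.00
 tool axes in world (cols x,y,z):
[[-7.520e-02 -1.290e-02  9.971e-01]
 [-9.972e-01  6.000e-04 -7.520e-02]
 [ 4.000e-04 -9.999e-01 -1.290e-02]]
```

View pics/w12a.png

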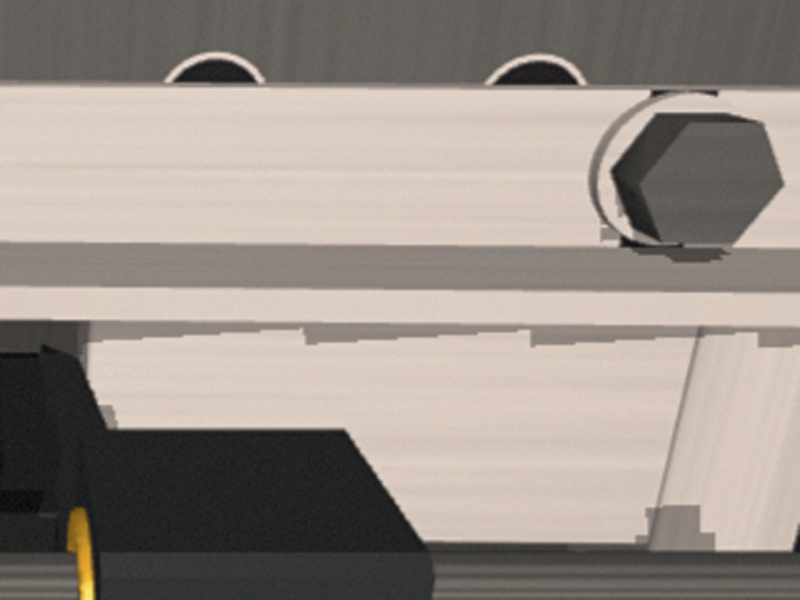

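The picture shows a hairline joint at the long bar's side, (700,330)–(650,545) in the crop, so the bars are butted. Backing off and taking a clear look.

Call:
send_rows --motion '[[[0, 0, 0, 0, 0, -0.6, 1], [0, 0, 0, 0, -0.5, -0.4, 1], [0, 0, 0, 0, -1, 0, 1], [0, 0, 0, 0, -1, 0, 1], [0, 0, 0, 0, -1, 0, 1]]]'

```text
clock: 22.83
tool_pos: [0.4891, 0.1655, 0.1057]
eef_rot: [0.48, -0.519, 0.519, -0.481]
contact_force: [0.4, 0.2, 0.4]
opening: 0.004
```

Call:
send_rows --motion '[[[0, 0, 0, 0.9, -1, 0.6, 0], [0, 0, 0, 0.9, -1, 0.6, 0], [0, 0, 0, 0.9, -1, 0.6, 0], [0, 0, 0, 0.9, -1, 0.6, 0], [0, 0, 0, 0.9, -1, 0.6, 0]]]'

```text
clock: 23.25
tool_pos: [0.5424, 0.07, 0.2064]
eef_rot: [0.48, -0.518, 0.52, -0.481]
contact_force: [0.0, 0.4, 0.3]
opening: 0.36
```

Call:
send_rows --motion '[[[0, 0, 0, 0, 0, 0, 0], [0, 0, 0, 0, 0, 0, 0], [0, 0, 0, 0, 0, 0, 0], [0, 0, 0, 0, 0, 0, 0], [0, 0, 0, 0, 0, 0, 0]]]'

```text
clock: 23.67
tool_pos: [0.5397, 0.0726, 0.203]
eef_rot: [-0.482, 0.519, -0.517, 0.48]
contact_force: [-0.4, 0.6, 0.2]
opening: 0.498
```

```bash
python3 st.py; python3 snap.py w13; python3 meas.py w13;python3 - <<'E'
from h import *
d=np.load("w13.npy",allow_pickle=True).item()
crop(d["img"],200,0,640,330,1.8,"pics/w13a.png")
E
```

```text
23.67 p [0.5397 0.0726 0.203 ] F [-0.4  0.6  0.2] op 0.50
 tool axes in world (cols x,y,z):
[[-7.460e-02 -3.600e-03  9.972e-01]
 [-9.972e-01  3.000e-04 -7.460e-02]
 [-0.000e+00 -1.000e+00 -3.600e-03]]
XY fixture [0.5323 0.1153] F fix [-0.5  0.6] q [-0.45  0.69  0.39  1.88 -0.41  0.66  0.12]
tool z yaw err deg vs fence -89.71972604577134
23.67 p [0.5397 0.0726 0.203 ] F [-0.4  0.6  0.2] op 0.50
 tool axes in world (cols x,y,z):
[[-7.460e-02 -3.600e-03  9.972e-01]
 [-9.972e-01  3.000e-04 -7.460e-02]
 [-0.000e+00 -1.000e+00 -3.600e-03]]
((276, 69, 181, 195), array([576.4, 105.1]), array([129.9, 148. ]), 85.69)
((181, 24, 273, 43), array([548.6, 196.9]), array([ 26.8, 193.8]), 175.67)
((432, 0, 96, 344), array([662. ,  82.7]), array([ 42. , 266.8]), 85.38)
```

View pics/w13a.png

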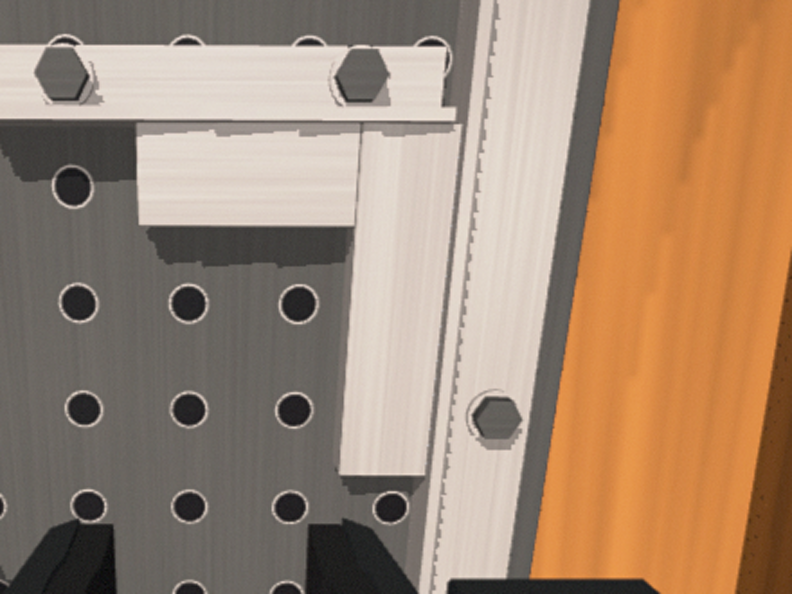

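The L looks closed. Now measuring edges.

```bash
python3 - <<'E'
from h import *
t=np.radians(-4.56); E=np.array([[np.cos(t),np.sin(t)],[-np.sin(t),np.cos(t)]])
d=np.load("w13.npy",allow_pickle=True).item()
g=cv2.GaussianBlur(cv2.cvtColor(d["img"],cv2.COLOR_RGB2GRAY),(3,3),0).astype(float)
def sub(a):  # strongest edge, subpixel
    k=np.abs(np.diff(a)); i=k.argmax(); i=min(max(i,1),len(k)-2); den=k[i-1]-2*k[i]+k[i+1]; return i+.5+(0 if den==0 else .5*(k[i-1]-k[i+1])/den)
def o(x,y): return 200+x/1.8,y/1.8
def line(p,q,z,name,n=25):
    p,q=np.array(o(*p)),np.array(o(*q)); v=q-p; pts=[]
    for s in np.linspace(.06,.94,n):
        c=p+s*v
        if abs(v[0])>abs(v[1]): y0=int(round(c[1]))-5; pts.append((round(c[0]),y0+sub(g[y0:y0+11,int(round(c[0]))])))
        else: x0=int(round(c[0]))-5; pts.append((x0+sub(g[int(round(c[1])),x0:x0+11]),round(c[1])))
    P=(cast(d,pts,z,d["pose"])[:,:2]@E.T*1e3).astype(np.float32)
    l=cv2.fitLine(P,cv2.DIST_HUBER,0,.01,.01).ravel(); a=np.degrees(np.arctan2(l[1],l[0]))
    print(name,"pt",l[2:].round(1),"angle",round(float(a),2))
line((138,225),(353,227),.032,"short right side")
line((137,130),(138,222),.032,"short near end")
line((355,235),(340,470),.032,"long near side")
line((341,475),(424,475),.032,"long right end")
line((2,121),(130,121),.037,"stop top edge")
line((460,130),(425,470),.032,"long far side")
E
```

```text
short right side pt [541.9 186.1] angle -0.02
short near end pt [501.2 205.5] angle -89.92
long near side pt [590.8 133.8] angle 89.76
long right end pt [611.8  76.3] angle 0.14
stop top edge pt [476.8 225.8] angle 0.08
long far side pt [632.7 151.1] angle 89.96
```

All within about 0.5 mm and 0.25°, and the arm is clear of everything. A quick scene check, then I hand in.

```bash
python3 - <<'E'
from h import *
from plant import imaging,job,get_state
a=np.load("scene0.npy",allow_pickle=True).item(); d=imaging.snapshot("scene")
df=cv2.absdiff(a["img"],d["img"]).max(2)>40
print({n:int(df[v-15:v+15,u-15:u+15].sum()) for n,(u,v) in dict(stub=(312,238),foot=(276,213),bolt=(367,333),can=(447,340),hammer=(130,205),clamp=(400,420)).items()})
crop(d["img"],80,140,480,440,2,"pics/end.png")
print(job.finish_job(),get_state()["clock"])
E
```

```text
{'stub': 146, 'foot': 590, 'bolt': 0, 'can': 0, 'hammer': 698, 'clamp': 0}
the job is handed in; nothing more can be done
the job is handed in; nothing more can be done
```

View pics/end.png

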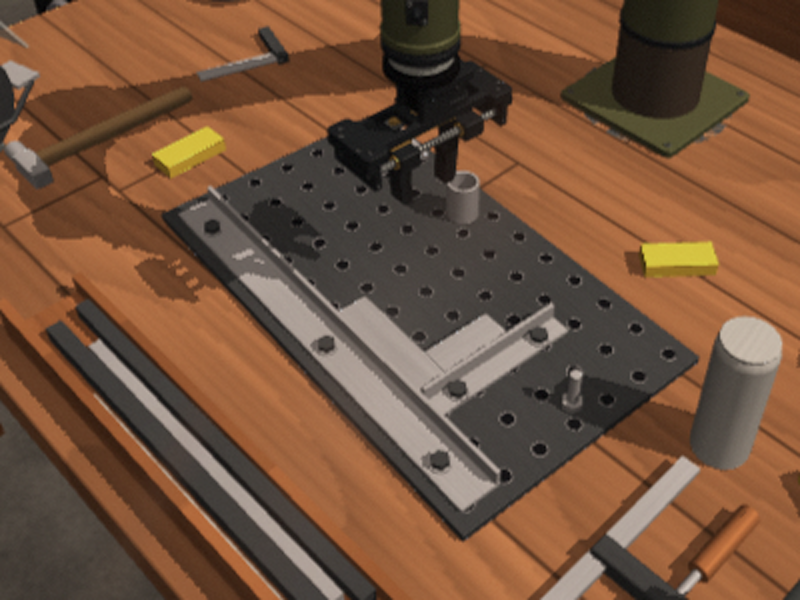

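I laid out the corner joint by pushing alone and handed the job in at about 24 s. I pushed the long bar flat to the fence and slid it along to the end stop. I then squared the short bar, pushed it to the stop, and slid it along until it butted against the long bar. Neither bar was picked up.

The last wrist-camera check, in fence/stop axes (camera calibration is good to about 2 mm), gave:

| Check | Measured |
|---|---|
| Long bar near side from the fence (bar is 40 mm wide) | about 40 mm, so flush |
| Long bar right end from the stop (bar is 150 mm long) | about 150 mm, so up to the stop |
| Long bar angle off square | 0.24° or less (limit about 1.4°) |
| Short bar right side from the stop (bar is 40 mm wide) | about 40 mm, so flush |
| Short bar near end to the long bar's near side (bar is 90 mm long) | 89.6 mm, so butted |
| Short bar angle off square | 0.1° or less |

Each seating also showed up as force rising with no further travel (13–19 N).

**Not fully clean:**
- One long-bar edge, on the fence side, read 1.7 mm beyond the fence face. I take that as the fence edge being picked up instead of the bar.
- The automatic before/after picture check found no change at the bolt, can and clamp. It did flag the stub, foot plate and hammer patches. In the last picture the arm and its shadows cover or shade those places. The stub and hammer look unmoved, but the arm hides the foot plate. I did not touch any of the three.
- Joint 6 came close to its lower limit (0.05 against 0.04) while I was low near the short bar, but no reading was past it.

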